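# Pack three cartons tight into the tray corner

### The job

Take the three cartons off the sloping rack and stand them upright, side by side, in the packing tray, each with its length running front to back and one end flat against the back fence. Start with the longest, pushed home into the corner of the two high fences, then the middle-length one tight against its side, then the shortest against that one, inside the low stop; push each fully home and let go of it before you fetch the next. Do not shift or knock over the jug and the mug.

Things in the scene. Friction and masses are not known exactly. Their poses are not given: they have to be found in the camera images.
- tray: Fixed light-wood packing tray on the desk, open at front and top. Origin on the desk under the middle of its floor; x points to the back fence, y to the side fence, z up. Floor top z=6 mm; inside x -75 to 75, y -76 to 76 mm. Walls 12 mm thick: high back fence (x=75) and side fence (y=76), tops z=51 mm; low stop (y=-76), top only z=20 mm; no front wall.
- tray_corner (a point): The reference corner, where the back fence, the side fence and the floor meet (inner faces); at x=75, y=76, z=6 mm of the tray, axes as the tray's. The cartons together are 142 mm wide, so in the 152 mm wide tray 10 mm are to spare.
- rack: Fixed plywood rack on the desk, its surface sloping at 25 degrees, rising towards its own +x. Origin on the desk, z up, y along the foot. Foot of the slope at x=-50, z=22 mm, upper edge x=77, z=81 mm; 225 mm wide (y). The cartons stand on it side by side at y about -85, 0 and 85 mm in any order, length up the slope, gaps 30 mm or more.
- rack_lip (a point): Middle of the foot of the slope, axes as the rack's. Below it along the foot runs an aluminium lip, 8 mm thick measured down the slope, standing 8 mm above the slope's surface.
- long_carton: The longest and lowest: plain closed cardboard carton, 130 mm long (own x), 50 mm wide (own y), 55 mm high (own z), 0.14 to 0.28 kg. Origin: middle of the lower edge of one end face; the carton spans x 0 to 130, y -25 to 25, z 0 to 55 mm. At the start it stands on the rack, origin end at the foot of the slope against the lip.
- long_carton_center (a point): Centre of the long carton's volume, axes as the carton's.
- middle_carton: The middle one in length, the tallest and narrowest: plain closed cardboard carton, 98 mm long (own x), 44 mm wide (own y), 70 mm high (own z), 0.14 to 0.28 kg. Origin: middle of the lower edge of one end face; the carton spans x 0 to 98, y -22 to 22, z 0 to 70 mm. At the start it stands on the rack, origin end at the foot of the slope against the lip.
- middle_carton_center (a point): Centre of the middle carton's volume, axes as the carton's.
- short_carton: The shortest: plain closed cardboard carton, 62 mm long (own x), 48 mm wide (own y), 58 mm high (own z), 0.14 to 0.28 kg. Origin: middle of the lower edge of one end face; the carton spans x 0 to 62, y -24 to 24, z 0 to 58 mm. At the start it stands on the rack, origin end at the foot of the slope against the lip.
- short_carton_center (a point): Centre of the short carton's volume, axes as the carton's.
- rest_bar_tip (a point): Upper end of the room's fixed dark arm-rest bar, between rack and tray (an obstacle; keep clear). From this tip, 105 mm above the desk, the bar, 45 mm wide and 20 mm thick, runs away from the robot (+x of the world), sinking to 40 mm above the desk 110 mm farther on.
- jug: Bystander: loose white cream jug, 74 x 121 x 109 mm high (handle and spout along its y), origin under its middle. It stands near the back of the tray.
- mug: Bystander: loose white mug, 85 x 110 x 102 mm high (handle along its y), origin under its middle. It stands behind the rack.
Things that resemble listed ones, but are neither listed nor needed, are in the scene too. Leave any black look-alike of the short_carton alone.

How it is judged:
By the outcome, as a careful person would: the job done as asked, in the order asked, and still so for the second after the job is handed in, with the robot touching nothing.
It also fails if it takes over 72 s, if anything falls off the work surface, if the arm or the gripper's body presses on something with over 40 N, if the wrist force passes 120 N, or if a joint passes its speed limit or range.

### The arm

A 7-joint arm with a two-finger parallel gripper is mounted at the origin on a cart in front of the work surface, level with it; the furniture and walls round the work are solid. World frame = base frame: x ahead of the robot, y to its left, z up, the work surface at z = 0. Lengths are in m, angles in rad, forces in N, time in s.
With the tool pointing down it reaches from about 0.425 to 0.875 m from the base axis. Payload 9.9 kg.
Tool frame: the origin (TCP) lies between the finger pads; the fingertips stand 14 mm ahead of it and the grasp point (between the pads) lies 5 mm behind it (arm.tip_extent is the distance from the TCP to the fingertips, in m); z points along the fingers, x is the direction in which the jaws open and shut, and the axes are right-handed (so a half turn about z gives the same grasp; the last joint's range is limited). The gripper opens to 85 mm and grips with 20 to 120 N. Pads are 22 mm wide; open, the fingers measure 114 mm over their backs; the gripper's body (76 mm by 85 mm) begins 54 mm behind the grasp point. The pads swing forward as they close: fully open they stand 13 mm farther back than shut.
Start: joints at [1.037, 0.576, 0.025, 1.437, -0.015, 1.129, -0.057], TCP at [0.293, -0.608, 0.245] pointing down, gripper open.
Joint ranges: [-2.76, 2.76], [-0.34, 2.15], [-1.52, 1.57], [0.19, 2.46], [-1.09, 4.23], [0.17, 1.99], [-2.82, 2.82]. Speed limits (rad/s): [2.22, 2.22, 3.01, 3.01, 3.14, 3.14, 3.14].

### API

Orientations are given as a unit quaternion [w, x, y, z].
In Python, from cell import arm gives the robot as it stands.
- The arm moves only by the tool apply_moves, never from a script. Its argument "commands" is a list of rows, each an object of numbers: "dx", "dy", "dz": the shift along the world's x, y, z in m; "ax", "ay", "az": the turn, a rotation vector about the world's x, y, z in rad. A call has 1 to 10 rows; each row shifts and turns the pose as measured when the row begins; what a row does not reach is not made up. A row lasts 1/8 s, in which the tool goes at most 62.5 mm and 10.7 degrees, less where a joint would pass 70% of its speed; a pose out of reach is approached as far as the arm can. A call with a gripper value outside its range is refused whole. "jaw" is the finger opening in m, from 0 to 0.0854, set as the call begins (left out, the last holds). The fingers move at their own pace and stop on an object; "force" is the grip in N (left out, the last holds). Time passes only in rows, so rows that do not move let the fingers close. It gives the time, the measured TCP pose, the force and the opening at its end, in the units of the state.
- arm.get_obs(): the state, without advancing time (a new reading comes with each control period).
- arm.camera(name): name is "scene" or "top"; returns a dict with "frame" (384x512x3 uint8, red, green, blue), "z_map" (384x512 float32, m along the optical axis (not along the pixel's ray), 0 where there is no reading), "fx", "fy", "cx", "cy" (pixels), "R" (3x3) and "t" (3): a world point X has camera coordinates R X + t. Camera axes: x right, y down, z forward; pixel columns grow to the right and rows downward; lengths in m; the calibration is good to about 2 mm. A picture is of the moment at which its call begins.
- arm.finish_job(): hands the job in, once; it reports no verdict.
The state is a dict: "t": time; "qpos": joint angles; "joint_vel": joint speeds; "joint_torque": joint torques, N m; "eef_pos": TCP position; "eef_rot": TCP orientation; "force": force on the tool from outside, world axes, zero at the start; "moment": the same for the moment, N m; "finger_gap": finger opening in m.
Only numpy, scipy, OpenCV 4.12 (cv2) and the standard library are available. Lean on these libraries where they do the work, as an engineer would, in place of code of your own. Each camera call takes 0.05 s, during which the arm holds its last target. There are 200 camera calls.

## Working session

There is one attempt and no reset: what is moved stays moved. The work goes in short steps, Python scripts to look and compute and a tool call to move; the robot and the scene stay as the last step left them, time stands still between calls to the robot, and variables do not carry over. Pictures are saved under pics/ and viewed, on a budget of 10 in all, crops included, one or two more only if the job needs it, and the job is handed in when it is done.

Besides the shell and the picture viewer there is one more tool, called after "Request:" by a JSON object that holds its "op" and its "data". apply_moves: Moves the arm, as the interface text tells. Its arguments: {"type":"object","properties":{"commands":{"type":"array","items":{"type":"object","properties":{"dx":{"type":"number"},"dy":{"type":"number"},"dz":{"type":"number"},"ax":{"type":"number"},"ay":{"type":"number"},"az":{"type":"number"}}}},"jaw":{"type":"number"},"force":{"type":"number"}},"required":["commands"]}

```bash
mkdir -p pics; ls; cat > h.py <<'E'
import numpy as np, cv2
from cell import arm
def cam(n):
    c=arm.camera(n); f=c["frame"]; z=c["z_map"]; R=np.array(c["R"]); t=np.array(c["t"])
    v,u=np.mgrid[0:384,0:512]
    P=np.stack([(u-c["cx"])/c["fx"]*z,(v-c["cy"])/c["fy"]*z,z],-1)
    W=(P-t)@R; W[z==0]=np.nan
    return f,W,c
def save(f,name,box=None,s=1.5):
    if box: f=f[box[1]:box[3],box[0]:box[2]]
    cv2.imwrite("pics/"+name,cv2.resize(f[...,::-1],None,fx=s,fy=s,interpolation=cv2.INTER_CUBIC))
E
python3 - <<'E'
from h import *
ims={}
for n in("scene","top"):
    f,W,c=cam(n); save(f,n+"0.png"); np.savez(n+"0.npz",f=f,W=W)
    print(n,c["fx"],c["cx"],c["cy"],np.round(-np.array(c["R"]).T@c["t"],3),np.isnan(W).mean())
o=arm.get_obs(); print({k:np.round(v,3) for k,v in o.items()}, arm.tip_extent)
E
```

```text
pics
scene 369.69277613480574 257.2913326258852 187.83436399847244 [0.166 0.558 0.644] 0.0037129720052083335
top 440.5606213605481 255.74697105982824 197.82382586380353 [ 0.449 -0.008  1.071] 0.004099527994791667
{'t': np.float64(0.1), 'qpos': array([ 1.037,  0.576,  0.025,  1.438, -0.015,  1.129, -0.057]), 'joint_vel': array([ 0.001, -0.003,  0.   , -0.005, -0.001,  0.   , -0.   ]), 'joint_torque': array([ 6.000e-03, -7.673e+01,  2.258e+00, -2.866e+01,  1.600e-02,
        9.000e-03,  0.000e+00]), 'eef_pos': array([ 0.293, -0.608,  0.245]), 'eef_rot': array([-0.   ,  0.847, -0.532, -0.001]), 'force': array([0.857, 0.335, 0.547]), 'moment': array([ 0.011, -0.019,  0.013]), 'finger_gap': np.float64(0.085)} 0.014
```

View pics/scene0.png

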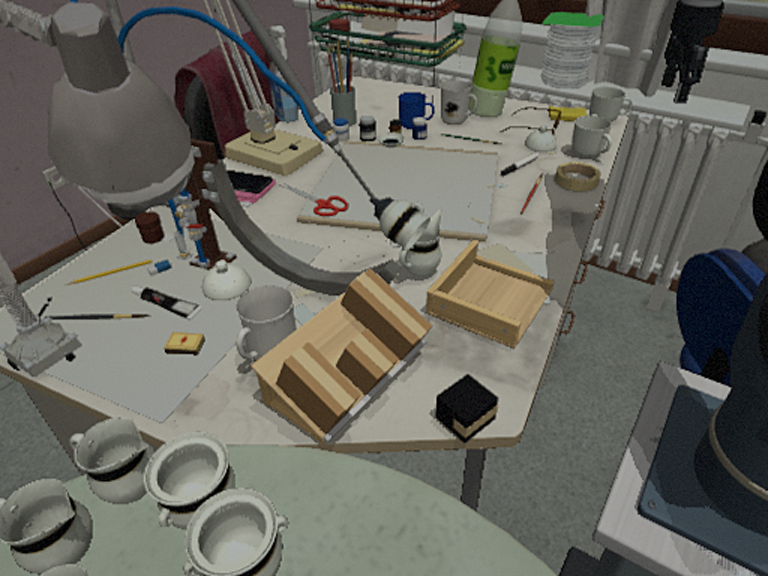

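View pics/top0.png

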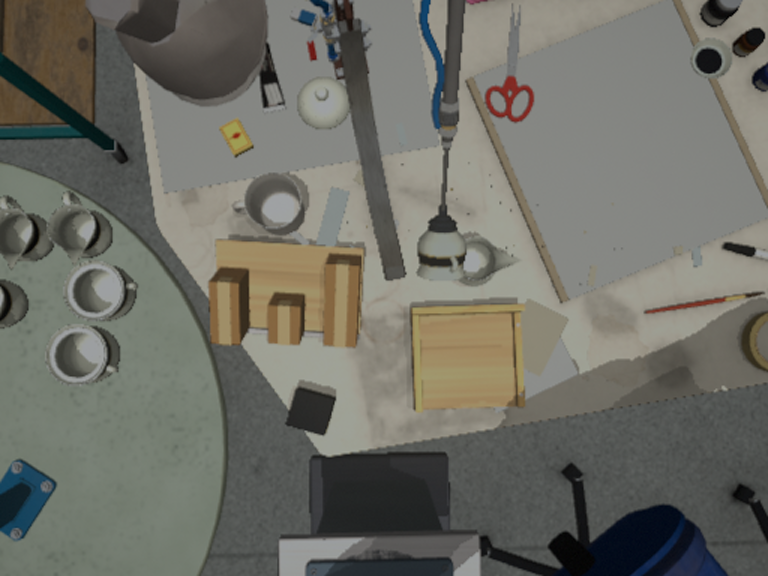

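The top view (1.5x) shows the tray at about (468,357), with its high back fence along the top and its high side fence on the left. The rack is at (288,295) with three cartons: left (228,305), middle (285,317) and right (343,300). A black look-alike is at (312,408), and the mug, jug, bar tip (395,275) and a hanging striped object (440,240) are also there. Next I'll measure them all from depth.

```bash
python3 - <<'E'
import numpy as np,cv2
d=np.load("top0.npz"); W=d["W"]; f=d["f"]
def box(x0,y0,x1,y1):  # in 1.5x view
    m=np.zeros((384,512),bool); m[int(y0/1.5):int(y1/1.5),int(x0/1.5):int(x1/1.5)]=1; return m
z=W[...,2]
print("desk z",np.nanmedian(z[box(370,310,400,400)]))
# tray fences
m=box(400,295,535,420)&(z>.043)&(z<.058); p=W[m]; print("fence tops",len(p),np.median(p[:,2]))
r=cv2.minAreaRect(p[:,:2].astype(np.float32)*1000); print("fences rect",r, np.round(cv2.boxPoints(r)))
m=box(400,295,535,420)&(z>.014)&(z<.026); p=W[m]; print("low",cv2.minAreaRect(p[:,:2].astype(np.float32)*1000))
m=box(425,325,510,400); p=W[m]; print("floor z",np.median(p[:,2]), np.percentile(p[:,2],[5,95]))
# rack slope: exposed patches
m=box(255,255,318,285); p=W[m]; A=np.c_[p[:,:2],np.ones(len(p))]; k=np.linalg.lstsq(A,p[:,2],rcond=None)[0]
print("rack plane",k,"deg",np.degrees(np.arctan(np.hypot(k[0],k[1]))),"yaw",np.degrees(np.arctan2(k[1],k[0])), "resid",np.std(A@k-p[:,2]))
u=np.array([k[0],k[1]]);u/=np.hypot(*u); v=np.array([-u[1],u[0]])
n=np.array([-k[0],-k[1],1]); n/=np.linalg.norm(n)
M=box(195,230,375,350)&(z>.02)
h=((z-(W[...,0]*k[0]+W[...,1]*k[1]+k[2])))*n[2]
for nm,b in dict(L=(200,235,255,350),M=(255,285,310,350),R=(312,235,368,350)).items():
    mm=box(*b)&(h>.04)&(h<.1); p=W[mm]; hh=np.median(h[mm]); mm&=abs(h-hh)<.006; p=W[mm]
    s=p[:,:2]@u; q=p[:,:2]@v; lo,hi=np.percentile(s,[.5,99.5]);a,bb=np.percentile(q,[.5,99.5])
    print(nm,"h %.4f"%hh,"len up slope %.4f"%((hi-lo)/np.cos(np.radians(25))),"wid %.4f"%(bb-a),"top s %.4f..%.4f q %.4f..%.4f"%(lo,hi,a,bb),"ctr",((lo+hi)/2*u+(a+bb)/2*v).round(4),p[:,2].mean().round(4), cv2.minAreaRect(np.c_[s/np.cos(np.radians(25)),q].astype(np.float32)*1000))
print("u",u)
for nm,b,lo,hi in (("mug",(230,165,310,240),.02,.15),("striped",(415,205,470,285),.02,.6),("jugR",(468,230,520,285),.02,.2),("bar",(340,150,408,282),.02,.3),("black",(280,380,340,440),.03,.1),("hanging",(430,100,460,205),.1,.9)):
    p=W[box(*b)&(z>lo)&(z<hi)]; print(nm,np.round(np.percentile(p,[1,50,99],axis=0),3).tolist())
np.save("k.npy",k)
E
```

```text
desk z 9.281947388639476e-05
fence tops 750 0.05074399955196143
fences rect ((429.1739807128906, -147.02127075195312), (161.35243225097656, 175.54306030273438), 0.5549644231796265) [[ 348.  -60.]
 [ 349. -236.]
 [ 511. -234.]
 [ 509.  -58.]]
low ((423.707275390625, -147.33518981933594), (148.53842163085938, 176.22848510742188), 0.4695354402065277)
floor z nan [nan nan]
 ** On entry to DLASCL parameter number  4 had an illegal value
 ** On entry to DLASCL parameter number  4 had an illegal valueTraceback (most recent call last):
  File "<stdin>", line 13, in <module>
    x, resids, rank, s = _umath_linalg.lstsq(a, b, rcond,
                         ~~~~~~~~~~~~~~~~~~~^^^^^^^^^^^^^
                                             signature=signature)
                                             ^^^^^^^^^^^^^^^^^^^^
    raise LinAlgError("SVD did not converge in Linear Least Squares")
numpy.linalg.LinAlgError: SVD did not converge in Linear Least Squares
```

```bash
cat > a.py <<'E'
import numpy as np,cv2
d=np.load("top0.npz"); W=d["W"]; f=d["f"]
bad=np.isnan(W[...,2])
def box(x0,y0,x1,y1):
    m=np.zeros((384,512),bool); m[int(y0/1.5):int(y1/1.5),int(x0/1.5):int(x1/1.5)]=1; return m&~bad
z=W[...,2]
# fence inner/outer lines
F=box(400,295,535,420)
m=F&(z>.043)&(z<.058)
b=[];
p=W[m]
for x0 in np.arange(.36,.48,.01):
    q=p[(abs(p[:,0]-x0)<.005)&(p[:,1]>-.1)]; b.append((x0,q[:,1].min(),q[:,1].max()))
b=np.array(b); print("side: yaw inner/outer deg",[np.degrees(np.polyfit(b[:,0],b[:,i],1)[0]).round(2) for i in(1,2)],"at x=.42",[np.polyval(np.polyfit(b[:,0],b[:,i],1),.42).round(4) for i in (1,2)])
b=[]
for y0 in np.arange(-.225,-.08,.01):
    q=p[(abs(p[:,1]-y0)<.005)&(p[:,0]>.48)]; b.append((y0,q[:,0].min(),q[:,0].max()))
b=np.array(b); print("back: yaw",[-np.degrees(np.polyfit(b[:,0],b[:,i],1)[0]).round(2) for i in(1,2)],"at y=-.147",[np.polyval(np.polyfit(b[:,0],b[:,i],1),-.147).round(4) for i in (1,2)])
p=W[box(425,325,510,400)]; print("floor z",np.median(p[:,2]), np.percentile(p[:,2],[5,95]))
p=W[box(255,255,318,285)]; A=np.c_[p[:,:2],np.ones(len(p))]; k=np.linalg.lstsq(A,p[:,2],rcond=None)[0]
print("rack plane",k,"deg",np.degrees(np.arctan(np.hypot(k[0],k[1]))),"yaw",np.degrees(np.arctan2(k[1],k[0])), "resid",np.std(A@k-p[:,2]))
u=np.array([k[0],k[1]]);u/=np.hypot(*u); v=np.array([-u[1],u[0]])
h=((z-(W[...,0]*k[0]+W[...,1]*k[1]+k[2])))*np.cos(np.arctan(np.hypot(k[0],k[1])))
for nm,b in dict(L=(200,235,255,350),M=(255,285,310,350),R=(312,235,368,350)).items():
    mm=box(*b)&(h>.04)&(h<.1); hh=np.median(h[mm]); mm&=abs(h-hh)<.006; p=W[mm]
    s=p[:,:2]@u; q=p[:,:2]@v; r=cv2.minAreaRect((p[:,:2]*1000).astype(np.float32))
    lo,hi=s.min(),s.max();a,bb=q.min(),q.max()
    print(nm,"h %.4f"%hh,"len %.4f"%((hi-lo)/.906),"wid %.4f"%(bb-a),"s %.4f..%.4f q %.4f..%.4f"%(lo,hi,a,bb),"ctr",((lo+hi)/2*u+(a+bb)/2*v).round(4),p[:,2].mean().round(4),"z",p[:,2].min().round(4),p[:,2].max().round(4),"rect",np.round(r[0]+r[1]+(r[2],),1))
print("u",u)
for nm,b,lo,hi in (("mug",(230,165,310,240),.02,.15),("striped",(415,205,470,285),.02,.6),("jugR",(468,230,520,285),.02,.2),("bar",(340,150,408,282),.02,.3),("black",(280,380,340,440),.03,.1),("hanging",(430,100,460,205),.1,.9)):
    p=W[box(*b)&(z>lo)&(z<hi)]; print(nm,np.round(np.percentile(p,[1,50,99],axis=0),3).tolist())
rk=box(200,230,375,350)&(abs(h)<.004)&(z>.015); p=W[rk]; s=p[:,:2]@u; q=p[:,:2]@v; print("slope s",s.min(),s.max(),"q",q.min(),q.max(), "z",p[:,2].max())
E
python3 a.py
```

```text
side: yaw inner/outer deg [np.float64(0.89), np.float64(0.1)] at x=.42 [np.float64(-0.0703), np.float64(-0.0601)]
back: yaw [np.float64(0.35), np.float64(0.76)] at y=-.147 [np.float64(0.4984), np.float64(0.5089)]
floor z 0.006059350235191976 [0.00272923 0.00921971]
rack plane [ 0.46201182 -0.03643705 -0.19485083] deg 24.865195575646954 yaw -4.509358262233413 resid 0.001913363286800243
L h 0.0695 len 0.1032 wid 0.0453 s 0.4384..0.5319 q 0.2337..0.2790 ctr [0.5038 0.2174] 0.1069 z 0.0811 0.13 rect [503.8 217.4  45.2  93.6  85.3]
M h 0.0577 len 0.0666 wid 0.0489 s 0.4431..0.5035 q 0.1468..0.1957 ctr [0.4853 0.1335] 0.0883 z 0.072 0.103 rect [485.3 133.7  48.5  60.5  84.5]
R h 0.0551 len 0.1339 wid 0.0504 s 0.4441..0.5655 q 0.0623..0.1127 ctr [0.5101 0.0475] 0.1006 z 0.0699 0.1302 rect [510.1  47.5  50.1 121.4  85.3]
u [ 0.99690451 -0.07862192]
mug [[0.629, 0.106, 0.021], [0.681, 0.159, 0.074], [0.71, 0.207, 0.104]]
striped [[0.54, -0.146, 0.046], [0.579, -0.098, 0.164], [0.639, -0.065, 0.176]]
jugR [[0.542, -0.213, 0.021], [0.578, -0.185, 0.078], [0.61, -0.147, 0.106]]
bar [[0.546, -0.045, 0.036], [0.622, -0.011, 0.058], [0.755, 0.047, 0.126]]
black [[0.319, 0.066, 0.034], [0.352, 0.101, 0.048], [0.384, 0.135, 0.052]]
hanging [[0.646, -0.111, 0.178], [0.722, -0.098, 0.268], [0.746, -0.08, 0.294]]
slope s 0.45077604094934753 0.5967462836107916 q 0.05918631793489849 0.3136134156918754 z 0.08414900021814228
```

L is the middle carton (h 70, w 45, l about 100). M is the short one (h 58, w 49, l about 63). R is the long one (h 55, w 50, l about 132). The tray measures 162 x 176 mm outside, yawed about 0.5°, and the rack is yawed about -4.8°. These agree with the given sizes. The look-alike is the black one on the desk, so I won't touch it. I'll confirm the rack identification in a crop.

```bash
python3 - <<'E'
from h import *
save(np.load("top0.npz")["f"],"crop_rack.png",(130,140,260,300),4)
E
```

```text
(no output)
```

View pics/crop_rack.png

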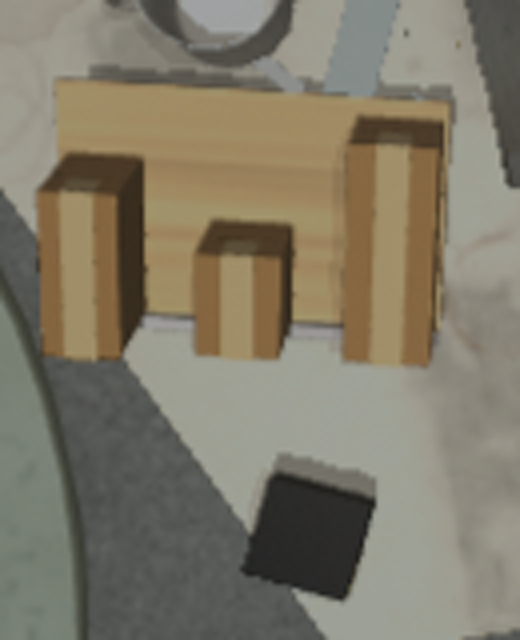

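Request:
{"op": "apply_moves", "data": {"commands": [{"dx":0.014,"dy":0.055,"az":-0.177},{"dx":0.014,"dy":0.055,"az":-0.177},{"dx":0.014,"dy":0.055,"az":-0.177},{"dx":0.014,"dy":0.055,"ax":-0.012,"ay":-0.145},{"dx":0.014,"dy":0.055,"ax":-0.012,"ay":-0.145},{"dx":0.014,"dy":0.055,"ax":-0.012,"ay":-0.145},{"dx":0.014,"dy":0.055},{"dx":0.014,"dy":0.055},{"dx":0.014,"dy":0.055},{"dx":0.014,"dy":0.055}], "jaw": 0.07}}

```text
invalid input at $.commands[0]: expected keys dx, dy, dz, ax, ay, az
```

The crop shows three brown cartons with tape stripes on the rack: middle at (85,260), short at (238,295), long at (392,240). The black one at (312,535) stands alone on the desk and I'll leave it.

Request:
{"op": "apply_moves", "data": {"commands": [{"dx":0.014,"dy":0.055,"dz":0,"ax":0,"ay":0,"az":-0.177},{"dx":0.014,"dy":0.055,"dz":0,"ax":0,"ay":0,"az":-0.177},{"dx":0.014,"dy":0.055,"dz":0,"ax":0,"ay":0,"az":-0.177},{"dx":0.014,"dy":0.055,"dz":0,"ax":-0.012,"ay":-0.145,"az":0},{"dx":0.014,"dy":0.055,"dz":0,"ax":-0.012,"ay":-0.145,"az":0},{"dx":0.014,"dy":0.055,"dz":0,"ax":-0.012,"ay":-0.145,"az":0},{"dx":0.014,"dy":0.055,"dz":0,"ax":0,"ay":0,"az":0},{"dx":0.014,"dy":0.055,"dz":0,"ax":0,"ay":0,"az":0},{"dx":0.014,"dy":0.055,"dz":0,"ax":0,"ay":0,"az":0},{"dx":0.014,"dy":0.055,"dz":0,"ax":0,"ay":0,"az":0}], "jaw": 0.07}}

```text
t: 1.35
eef_pos: [0.4189, -0.0976, 0.2396]
eef_rot: [0.147, -0.653, 0.726, -0.158]
force: [1.1, -0.5, 0.7]
finger_gap: 0.0702
```

```bash
cat > goal.py <<'E'
# usage: goal.py x y z yaw_of_jaw_deg tilt_deg  -> remaining shift and turn
import sys; from h import *
from scipy.spatial.transform import Rotation as Ro
x=np.array(sys.argv[1:4],float); o=arm.get_obs(); w,a,b,c=o["eef_rot"]
R=Ro.from_quat([a,b,c,w]); jy=np.radians(float(sys.argv[4])); ti=np.radians(float(sys.argv[5]))
# tool x along jaw yaw, tool z down leaning ti towards dir d (horizontal, rack uphill yaw -4.8)
ya=np.radians(float(sys.argv[6])) if len(sys.argv)>6 else np.radians(-4.8)
u=np.array([np.cos(ya),np.sin(ya),0]); v=np.array([-u[1],u[0],0])
X=np.array([np.cos(jy),np.sin(jy),0]); Z=np.array([0,0,-1.]); G=np.stack([X,np.cross(Z,X),Z],1)
G=Ro.from_rotvec(-ti*v)*Ro.from_matrix(G)
print("t %.2f pos"%o["t"],o["eef_pos"].round(4),"q",np.round(o["qpos"],2),"gap %.4f"%o["finger_gap"],"F",np.round(o["force"],1))
print("shift",(x-o["eef_pos"]).round(4),"turn",(G*R.inv()).as_rotvec().round(3))
E
python3 goal.py .478 .050 .169 -94.8 25
```

```text
t 1.35 pos [ 0.4189 -0.0976  0.2396] q [ 0.25  0.05 -0.11  2.39 -0.05  0.27 -1.5 ] gap 0.0702 F [ 1.1 -0.5  0.7]
shift [ 0.0591  0.1476 -0.0706] turn [-0.008 -0.001  0.02 ]
```

Request:
{"op": "apply_moves", "data": {"commands": [{"dx":0.02,"dy":0.05,"dz":0,"ax":-0.008,"ay":0,"az":0.02},{"dx":0.02,"dy":0.05,"dz":0,"ax":0,"ay":0,"az":0},{"dx":0.02,"dy":0.048,"dz":-0.03,"ax":0,"ay":0,"az":0},{"dx":0,"dy":0,"dz":-0.04,"ax":0,"ay":0,"az":0},{"dx":0,"dy":0,"dz":0,"ax":0,"ay":0,"az":0}]}}

```text
t: 1.98
eef_pos: [0.4632, 0.0004, 0.1989]
eef_rot: [0.141, -0.659, 0.721, -0.162]
force: [-0.1, 0.3, 1.0]
finger_gap: 0.0701
```

```bash
python3 goal.py .520 .0467 .0782 -94.8 25
```

```text
t 1.98 pos [4.632e-01 4.000e-04 1.989e-01] q [-0.13  0.18 -0.08  2.39  0.77  0.21 -2.6 ] gap 0.0701 F [-0.1  0.3  1. ]
shift [ 0.0568  0.0463 -0.1207] turn [ 0.01  -0.004  0.007]
```

The wrist is nearly singular at 25° outward tilt. I'll pick with only about 10° of tilt and take up the rest when placing, by leaning the other way and letting the carton settle flat.

Request:
{"op": "apply_moves", "data": {"commands": [{"dx":0.01,"dy":0.0,"dz":0.01,"ax":0.008,"ay":0.09,"az":0.004},{"dx":0.01,"dy":0.01,"dz":0,"ax":0.008,"ay":0.09,"az":0},{"dx":0.01,"dy":0.02,"dz":0,"ax":0.008,"ay":0.08,"az":0},{"dx":0.01,"dy":0.02,"dz":0,"ax":0,"ay":0,"az":0}]}}

```text
t: 2.48
eef_pos: [0.5001, 0.051, 0.2097]
eef_rot: [0.058, -0.674, 0.734, -0.067]
force: [-1.2, -0.2, -0.3]
finger_gap: 0.0697
```

```bash
python3 goal.py .5034 .048 .1666 -94.8 10
```

```text
t 2.48 pos [0.5001 0.051  0.2097] q [ 0.06  0.3  -0.39  2.07  0.3   0.65 -2.18] gap 0.0697 F [-1.2 -0.2 -0.3]
shift [ 0.0033 -0.003  -0.0431] turn [0.005 0.002 0.002]
```

Request:
{"op": "apply_moves", "data": {"commands": [{"dx":0.003,"dy":-0.003,"dz":-0.043,"ax":0.005,"ay":0.002,"az":0.002},{"dx":0.006,"dy":0,"dz":-0.033,"ax":0,"ay":0,"az":0},{"dx":0,"dy":0,"dz":0,"ax":0,"ay":0,"az":0}]}}

```text
t: 2.85
eef_pos: [0.5103, 0.0501, 0.1353]
eef_rot: [0.062, -0.674, 0.733, -0.061]
force: [-0.7, -0.8, 0.9]
finger_gap: 0.0702
```

```bash
python3 goal.py .519 .0467 .0779 -94.8 10
```

```text
t 2.85 pos [0.5103 0.0501 0.1353] q [ 0.01  0.42 -0.32  2.14  0.41  0.46 -2.28] gap 0.0702 F [-0.7 -0.8  0.9]
shift [ 0.0087 -0.0034 -0.0574] turn [-0.009  0.    -0.001]
```

Request:
{"op": "apply_moves", "data": {"commands": [{"dx":0.004,"dy":-0.003,"dz":-0.029,"ax":-0.009,"ay":0,"az":0},{"dx":0.005,"dy":0,"dz":-0.026,"ax":0,"ay":0,"az":0},{"dx":0,"dy":0,"dz":-0.004,"ax":0,"ay":0,"az":0}]}}

```text
t: 3.22
eef_pos: [0.5212, 0.0463, 0.0805]
eef_rot: [0.061, -0.674, 0.734, -0.065]
force: [-0.4, -0.0, 0.6]
finger_gap: 0.0703
```

```bash
python3 goal.py .519 .0467 .0779 -94.8 10
```

```text
t 3.23 pos [0.5212 0.0463 0.0805] q [-0.07  0.52 -0.21  2.17  0.52  0.32 -2.38] gap 0.0703 F [-0.4 -0.   0.6]
shift [-0.0022  0.0004 -0.0026] turn [-0.002  0.005  0.001]
```

Request:
{"op": "apply_moves", "data": {"commands": [{"dx":-0.002,"dy":0,"dz":-0.002,"ax":0,"ay":0,"az":0},{"dx":0,"dy":0,"dz":0,"ax":0,"ay":0,"az":0},{"dx":0,"dy":0,"dz":0,"ax":0,"ay":0,"az":0},{"dx":0,"dy":0,"dz":0,"ax":0,"ay":0,"az":0}], "jaw": 0.03, "force": 50}}

```text
t: 3.72
eef_pos: [0.5196, 0.0459, 0.0822]
eef_rot: [0.063, -0.673, 0.734, -0.066]
force: [-0.5, 0.9, -2.3]
finger_gap: 0.0494
```

Request:
{"op": "apply_moves", "data": {"commands": [{"dx":0,"dy":0,"dz":0.02,"ax":0,"ay":0,"az":0},{"dx":0,"dy":0,"dz":0.04,"ax":0,"ay":0,"az":0},{"dx":-0.01,"dy":0,"dz":0.04,"ax":0.007,"ay":0.08,"az":0},{"dx":-0.02,"dy":0,"dz":0.04,"ax":0.007,"ay":0.08,"az":0}]}}

```text
t: 4.22
eef_pos: [0.4855, 0.0461, 0.2237]
eef_rot: [0.004, -0.677, 0.736, -0.003]
force: [1.2, 0.3, -3.4]
finger_gap: 0.0493
```

```bash
python3 goal.py .433 -.12 .19 -90 -10 0; python3 - <<'E'
from h import *
f,W,c=cam("scene"); save(f,"scene1.png",(120,40,400,320),2)
E
```

```text
t 4.22 pos [0.4855 0.0461 0.2237] q [ 0.18  0.35 -0.49  1.95  0.21  0.89 -2.08] gap 0.0493 F [ 1.2  0.3 -3.4]
shift [-0.0525 -0.1661 -0.0337] turn [0.005 0.184 0.083]
```

View pics/scene1.png

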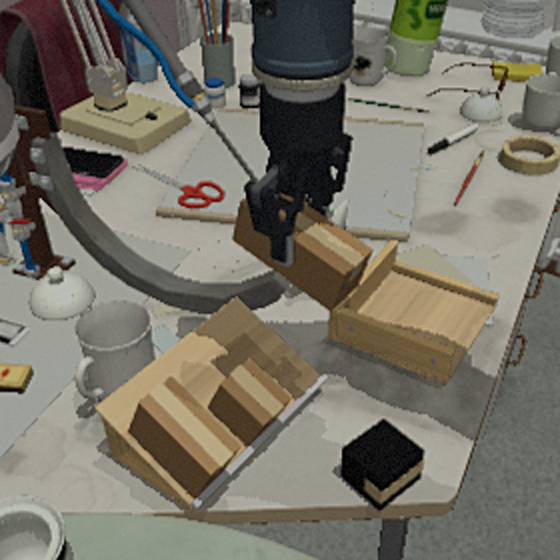

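The long carton is held securely at about (310,240) in the crop, and nothing else was disturbed. Next I'll move it over the tray with the tool leaned back 10°.

Request:
{"op": "apply_moves", "data": {"commands": [{"dx":-0.012,"dy":-0.04,"dz":0,"ax":0,"ay":0.08,"az":0.04},{"dx":-0.012,"dy":-0.04,"dz":0,"ax":0,"ay":0.08,"az":0.04},{"dx":-0.012,"dy":-0.04,"dz":-0.01,"ax":0,"ay":0.03,"az":0.01},{"dx":-0.012,"dy":-0.04,"dz":-0.01,"ax":0,"ay":0,"az":0},{"dx":-0.01,"dy":-0.013,"dz":-0.01,"ax":0,"ay":0,"az":0},{"dx":0,"dy":0,"dz":-0.03,"ax":0,"ay":0,"az":0},{"dx":0,"dy":0,"dz":-0.03,"ax":0,"ay":0,"az":0}]}}

```text
t: 5.15
eef_pos: [0.4274, -0.1307, 0.1391]
eef_rot: [0.063, 0.708, -0.701, -0.06]
force: [-0.0, 0.6, -2.9]
finger_gap: 0.049
```

```bash
python3 goal.py .422 -.127 .055 -89.5 -10 0
```

```text
t 5.15 pos [ 0.4274 -0.1307  0.1391] q [ 0.47  0.49 -0.43  2.01  0.28  0.88 -1.69] gap 0.0490 F [-0.   0.6 -2.9]
shift [-0.0054  0.0037 -0.0841] turn [ 0.004  0.    -0.002]
```

Request:
{"op": "apply_moves", "data": {"commands": [{"dx":-0.003,"dy":0.004,"dz":-0.03,"ax":0.004,"ay":0,"az":0},{"dx":-0.003,"dy":0,"dz":-0.03,"ax":0,"ay":0,"az":0},{"dx":0,"dy":0,"dz":-0.015,"ax":0,"ay":0,"az":0},{"dx":0,"dy":0,"dz":0,"ax":0,"ay":0,"az":0}]}}

```text
t: 5.65
eef_pos: [0.4205, -0.1237, 0.0601]
eef_rot: [0.06, 0.709, -0.7, -0.063]
force: [0.4, -0.1, -1.2]
finger_gap: 0.0495
```

```bash
python3 goal.py .422 -.127 .055 -89.5 -10 0;  python3 - <<'E'
from h import *
f,W,c=cam("scene"); save(f,"scene2.png",(200,100,400,270),3)
E
```

```text
t 5.65 pos [ 0.4205 -0.1237  0.0601] q [ 0.42  0.61 -0.38  2.1   0.36  0.68 -1.78] gap 0.0495 F [ 0.4 -0.1 -1.2]
shift [ 0.0015 -0.0033 -0.0051] turn [-0.003  0.    -0.005]
```

View pics/scene2.png

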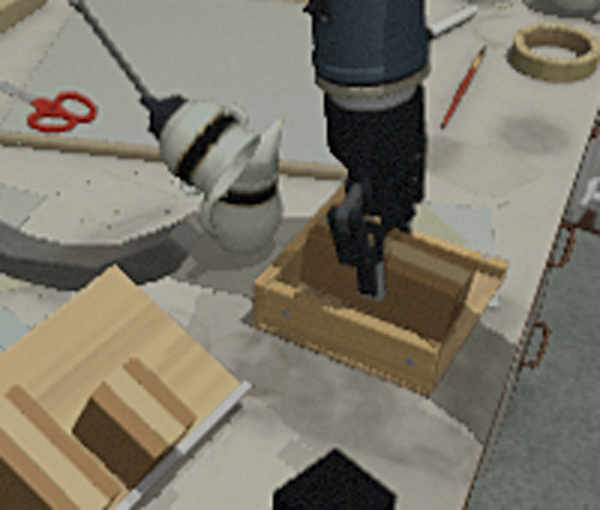

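The carton is in the tray and nearly level (tape stripe at (430,270) in the crop). I'll lower it gently until it touches.

Request:
{"op": "apply_moves", "data": {"commands": [{"dx":0,"dy":-0.004,"dz":-0.006,"ax":0,"ay":0,"az":0},{"dx":0,"dy":0,"dz":-0.006,"ax":0,"ay":0,"az":0},{"dx":0,"dy":0,"dz":-0.005,"ax":0,"ay":0,"az":0}]}}

```text
t: 6.08
eef_pos: [0.4222, -0.1282, 0.0443]
eef_rot: [0.059, 0.709, -0.7, -0.061]
force: [3.1, 0.2, 5.7]
finger_gap: 0.0492
```

Request:
{"op": "apply_moves", "data": {"commands": [{"dx":0,"dy":0,"dz":-0.003,"ax":0,"ay":0,"az":0}]}}

```text
t: 6.2
eef_pos: [0.4238, -0.1282, 0.0417]
eef_rot: [0.058, 0.709, -0.7, -0.06]
force: [5.5, -0.6, 10.2]
finger_gap: 0.0492
```

Request:
{"op": "apply_moves", "data": {"commands": [{"dx":0,"dy":0,"dz":0,"ax":0,"ay":0,"az":0},{"dx":0,"dy":0,"dz":0,"ax":0,"ay":0,"az":0},{"dx":0,"dy":0,"dz":0,"ax":0,"ay":0,"az":0}], "jaw": 0.058}}

```text
t: 6.58
eef_pos: [0.4238, -0.1282, 0.0418]
eef_rot: [0.058, 0.709, -0.7, -0.06]
force: [-0.1, 0.3, -0.2]
finger_gap: 0.058
```

Request:
{"op": "apply_moves", "data": {"commands": [{"dx":0,"dy":0,"dz":0,"ax":0,"ay":0,"az":0},{"dx":0,"dy":0,"dz":0,"ax":0,"ay":0,"az":0},{"dx":0.005,"dy":0,"dz":0,"ax":0,"ay":0,"az":0},{"dx":0.005,"dy":0,"dz":0,"ax":0,"ay":0,"az":0}], "jaw": 0.03, "force": 25}}

```text
t: 7.08
eef_pos: [0.4331, -0.1283, 0.0419]
eef_rot: [0.059, 0.709, -0.7, -0.06]
force: [-2.3, 0.1, 1.2]
finger_gap: 0.0499
```

Request:
{"op": "apply_moves", "data": {"commands": [{"dx":0.004,"dy":0,"dz":0,"ax":0,"ay":0,"az":0},{"dx":0.003,"dy":0,"dz":0,"ax":0,"ay":0,"az":0}]}}

```text
t: 7.32
eef_pos: [0.4336, -0.1282, 0.0418]
eef_rot: [0.064, 0.709, -0.7, -0.065]
force: [-9.9, 0.7, 9.8]
finger_gap: 0.0495
```

Request:
{"op": "apply_moves", "data": {"commands": [{"dx":0,"dy":0,"dz":0,"ax":0,"ay":0,"az":0},{"dx":0,"dy":0,"dz":0,"ax":0,"ay":0,"az":0},{"dx":0.003,"dy":0,"dz":0.02,"ax":0,"ay":0,"az":0},{"dx":0.005,"dy":0,"dz":0.03,"ax":0,"ay":0,"az":0},{"dx":0,"dy":0,"dz":0.03,"ax":0,"ay":0,"az":0}], "jaw": 0.062}}

```text
t: 7.95
eef_pos: [0.4434, -0.1277, 0.1221]
eef_rot: [0.063, 0.709, -0.699, -0.066]
force: [0.2, -0.6, 0.1]
finger_gap: 0.062
```

Request:
{"op": "apply_moves", "data": {"commands": [{"dx":0,"dy":-0.03,"dz":0,"ax":0,"ay":-0.08,"az":0},{"dx":0,"dy":-0.03,"dz":0,"ax":0,"ay":-0.08,"az":0},{"dx":0,"dy":-0.005,"dz":0,"ax":0,"ay":0,"az":0}], "jaw": 0}}

```text
t: 8.32
eef_pos: [0.4472, -0.1942, 0.1248]
eef_rot: [0.004, 0.713, -0.702, -0.003]
force: [0.1, 0.4, 0.0]
finger_gap: 0.0075
```

```bash
python3 goal.py .434 -.190 .042 -89.5 0 0;  python3 - <<'E'
from h import *
f,W,c=cam("top"); np.savez("top1.npz",f=f,W=W); save(f,"top1.png",(250,170,400,300),4)
z=np.nan_to_num(W[...,2]); m=(abs(z-.061)<.005)&(W[...,0]<.53)&(W[...,1]<-.05)&(W[...,1]>-.25)
r=cv2.minAreaRect((W[m][:,:2]*1000).astype(np.float32)); print(m.sum(),r, W[m].min(0),W[m].max(0))
E
```

```text
t 8.32 pos [ 0.4472 -0.1942  0.1248] q [ 0.61  0.49 -0.43  2.05  0.32  0.68 -1.58] gap 0.0075 F [0.1 0.4 0. ]
shift [-0.0132  0.0042 -0.0828] turn [ 0.    -0.01  -0.007]
1241 ((426.8216857910156, -110.54288482666016), (142.14463806152344, 85.31592559814453), 0.5690586566925049) [ 0.35532922 -0.15366067  0.05600075] [ 0.49797621 -0.06859288  0.06595899]
```

View pics/top1.png

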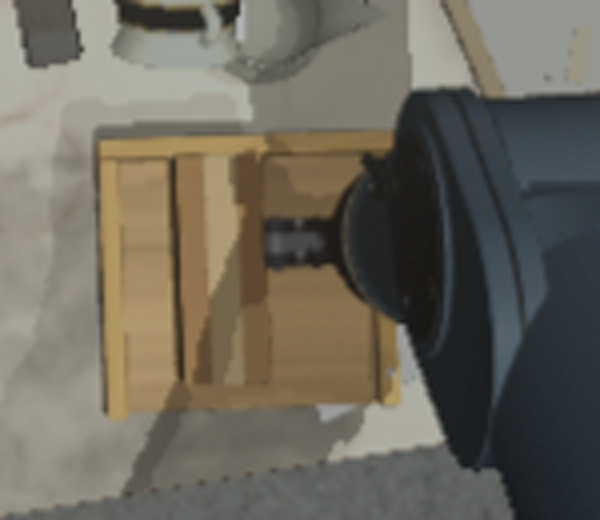

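Top crop: the carton stands flat (columns 178-268), with its back end on the back fence and a side gap of about 25-30 mm. I need the true extent of the fingers before lowering.

```bash
python3 - <<'E'
from h import *
W=np.load("top1.npz")["W"]
q=W[220:240,308:338]; 
for j in range(4,30,3): print(308+j, np.nanmedian(q[:,j],0).round(3))
E
```

```text
312 [ 0.448 -0.144  0.06 ]
315 [ 0.448 -0.151  0.062]
318 [ 0.448 -0.136  0.206]
321 [ 0.448 -0.143  0.203]
324 [ 0.448 -0.149  0.199]
327 [ 0.447 -0.158  0.182]
330 [ 0.447 -0.157  0.221]
333 [ 0.447 -0.158  0.249]
336 [ 0.447 -0.153  0.306]
```

Those are the knuckles, about 80 mm above the TCP and clear of the cartons. Next I'll lower the closed fingers and push toward +y.

Request:
{"op": "apply_moves", "data": {"commands": [{"dx":-0.006,"dy":0.002,"dz":-0.03,"ax":0,"ay":-0.01,"az":-0.007},{"dx":-0.006,"dy":0,"dz":-0.03,"ax":0,"ay":0,"az":0},{"dx":0,"dy":0,"dz":-0.022,"ax":0,"ay":0,"az":0},{"dx":0,"dy":0.015,"dz":0,"ax":0,"ay":0,"az":0},{"dx":0,"dy":0.01,"dz":0,"ax":0,"ay":0,"az":0},{"dx":0,"dy":0.01,"dz":0,"ax":0,"ay":0,"az":0},{"dx":0,"dy":0.01,"dz":0,"ax":0,"ay":0,"az":0}]}}

```text
t: 9.25
eef_pos: [0.4409, -0.1399, 0.0428]
eef_rot: [-0.002, 0.712, -0.702, 0.001]
force: [-0.9, -1.8, -0.7]
finger_gap: 0.0002
```

```bash
python3 goal.py .434 -.140 .042 -89.5 0 0
```

```text
t 9.25 pos [ 0.4409 -0.1399  0.0428] q [ 0.42  0.59 -0.3   2.2   0.43  0.41 -1.8 ] gap 0.0002 F [-0.9 -1.8 -0.7]
shift [-0.0069 -0.0001 -0.0008] turn [-0.001  0.003 -0.005]
```

Request:
{"op": "apply_moves", "data": {"commands": [{"dx":-0.002,"dy":0.005,"dz":0,"ax":0,"ay":0,"az":0},{"dx":-0.002,"dy":0.004,"dz":0,"ax":0,"ay":0,"az":0}]}}

```text
t: 9.5
eef_pos: [0.4399, -0.1345, 0.0442]
eef_rot: [-0.002, 0.711, -0.704, 0.005]
force: [7.8, -29.6, -2.4]
finger_gap: -0.0003
```

Request:
{"op": "apply_moves", "data": {"commands": [{"dx":0,"dy":0.004,"dz":0,"ax":0,"ay":0,"az":0},{"dx":0,"dy":0.003,"dz":0,"ax":0,"ay":0,"az":0}]}}

```text
t: 9.75
eef_pos: [0.4398, -0.1349, 0.0451]
eef_rot: [0.001, 0.707, -0.707, 0.008]
force: [0.1, -11.5, -2.5]
finger_gap: 0.0002
```

Request:
{"op": "apply_moves", "data": {"commands": [{"dx":0,"dy":-0.012,"dz":0,"ax":0,"ay":0,"az":0},{"dx":-0.01,"dy":-0.01,"dz":0.03,"ax":0,"ay":0,"az":0},{"dx":-0.02,"dy":-0.01,"dz":0.04,"ax":0,"ay":0.05,"az":0}]}}

```text
t: 10.12
eef_pos: [0.4086, -0.1671, 0.1152]
eef_rot: [0.019, 0.708, -0.706, -0.012]
force: [0.4, -0.5, 0.9]
finger_gap: -0.0001
```

```bash
cat > chk.py <<'E'
import sys; from h import *
# chk.py ztop ymin ymax : carton top extents vs tray
zt,y0,y1=map(float,sys.argv[1:4])
for n in("top","scene"):
    f,W,c=cam(n); np.savez("last_%s.npz"%n,f=f,W=W)
    z=np.nan_to_num(W[...,2]); m=(abs(z-zt)<.0045)&(W[...,0]<.53)&(W[...,0]>.3)&(W[...,1]<y1)&(W[...,1]>y0)
    k,l,s,_=cv2.connectedComponentsWithStats(m.astype(np.uint8)); i=1+s[1:,4].argmax(); m=l==i; p=W[m]
    r=cv2.minAreaRect((p[:,:2]*1000).astype(np.float32)); print(n,m.sum(),np.round(r[0]+r[1]+(r[2],),1),"min",p.min(0).round(4),"max",p.max(0).round(4),"zmed",np.median(p[:,2]).round(4))
E
python3 chk.py .061 -.25 -.05; python3 goal.py .345 -.10 .06 -89.5 -20 0
```

```text
top 1215 [431.3 -98.7 130.4  50.1   0.5] min [ 0.3661 -0.1241  0.0566] max [ 0.4964 -0.0735  0.0654] zmed 0.061
scene 770 [ 431.8 -100.   131.3   53.     0.9] min [ 0.3661 -0.1273  0.0565] max [ 0.4975 -0.0726  0.0641] zmed 0.0614
t 10.22 pos [ 0.4098 -0.1685  0.1176] q [ 0.56  0.46 -0.41  2.15  0.34  0.63 -1.66] gap -0.0002 F [ 0.7 -0.3 -0.3]
shift [-0.0648  0.0685 -0.0576] turn [0.015 0.31  0.005]
```

Request:
{"op": "apply_moves", "data": {"commands": [{"dx":-0.03,"dy":0.0,"dz":0,"ax":0.005,"ay":0.09,"az":0},{"dx":-0.035,"dy":0.02,"dz":0,"ax":0.005,"ay":0.05,"az":0},{"dx":-0.01,"dy":0.03,"dz":0,"ax":0,"ay":0.03,"az":0},{"dx":0,"dy":0.02,"dz":-0.02,"ax":0,"ay":0,"az":0},{"dx":0,"dy":0,"dz":-0.03,"ax":0,"ay":0,"az":0}]}}

```text
t: 10.85
eef_pos: [0.3349, -0.0975, 0.0676]
eef_rot: [-0.073, -0.703, 0.704, 0.071]
force: [0.3, -0.4, 0.4]
finger_gap: 0.0004
```

```bash
python3 goal.py .340 -.10 .05 -89.5 -12 0
```

```text
t 10.85 pos [ 0.3349 -0.0975  0.0676] q [ 0.39  0.53 -0.38  2.29  0.36  0.59 -1.86] gap 0.0004 F [ 0.3 -0.4  0.4]
shift [ 0.0051 -0.0025 -0.0176] turn [0.005 0.005 0.009]
```

Request:
{"op": "apply_moves", "data": {"commands": [{"dx":0.004,"dy":0,"dz":-0.02,"ax":0,"ay":0,"az":0},{"dx":0.006,"dy":0,"dz":0,"ax":0,"ay":0,"az":0},{"dx":0.005,"dy":0,"dz":0,"ax":0,"ay":0,"az":0}]}}

```text
t: 11.22
eef_pos: [0.3498, -0.0964, 0.0458]
eef_rot: [0.073, 0.704, -0.703, -0.072]
force: [0.1, 1.0, -0.7]
finger_gap: 0.0
```

Request:
{"op": "apply_moves", "data": {"commands": [{"dx":0.004,"dy":0,"dz":0,"ax":0,"ay":0,"az":0},{"dx":0.003,"dy":0,"dz":0,"ax":0,"ay":0,"az":0}]}}

```text
t: 11.48
eef_pos: [0.3539, -0.0968, 0.0467]
eef_rot: [0.076, 0.703, -0.703, -0.074]
force: [-11.8, 2.0, 0.5]
finger_gap: -0.0001
```

Request:
{"op": "apply_moves", "data": {"commands": [{"dx":0.004,"dy":0,"dz":0,"ax":0,"ay":0,"az":0}]}}

```text
t: 11.6
eef_pos: [0.3537, -0.0971, 0.0471]
eef_rot: [0.078, 0.703, -0.703, -0.077]
force: [-13.7, 1.6, -0.2]
finger_gap: -0.0002
```

Request:
{"op": "apply_moves", "data": {"commands": [{"dx":-0.02,"dy":0,"dz":0.01,"ax":0,"ay":0,"az":0},{"dx":-0.005,"dy":0,"dz":0.05,"ax":0,"ay":0,"az":0},{"dx":0.02,"dy":0.05,"dz":0.05,"ax":0,"ay":-0.08,"az":-0.03},{"dx":0.03,"dy":0.055,"dz":0.05,"ax":0,"ay":-0.08,"az":-0.03},{"dx":0.03,"dy":0.055,"dz":0,"ax":0,"ay":-0.05,"az":-0.03},{"dx":0.03,"dy":0.055,"dz":0,"ax":0,"ay":0,"az":0},{"dx":0.03,"dy":0.055,"dz":0,"ax":0,"ay":0,"az":0}], "jaw": 0.066}}

```text
t: 12.48
eef_pos: [0.4599, 0.1531, 0.1989]
eef_rot: [0.005, -0.669, 0.743, 0.001]
force: [1.8, -0.4, 0.1]
finger_gap: 0.0659
```

```bash
python3 chk.py .061 -.25 -.05; python3 goal.py .496 .217 .20 -94.8 5
```

```text
top 1238 [432.2 -98.5 128.9  50.2   0. ] min [ 0.3678 -0.1236  0.0566] max [ 0.4966 -0.0734  0.0654] zmed 0.0611
scene 771 [ 4.321e+02 -1.000e+02  1.312e+02  5.340e+01  4.000e-01] min [ 0.3665 -0.1265  0.0566] max [ 0.4977 -0.0729  0.0648] zmed 0.0614
t 12.57 pos [0.4613 0.1589 0.1991] q [-0.03  0.38 -0.53  1.98  0.25  0.83 -2.37] gap 0.0661 F [-0.1 -0.4 -0.5]
shift [0.0347 0.0581 0.0009] turn [-0.022 -0.078  0.013]
```

Request:
{"op": "apply_moves", "data": {"commands": [{"dx":0.018,"dy":0.03,"dz":0,"ax":-0.015,"ay":-0.08,"az":0.01},{"dx":0.018,"dy":0.028,"dz":0,"ax":-0.015,"ay":-0.08,"az":0},{"dx":0,"dy":0,"dz":-0.03,"ax":0,"ay":0,"az":0}]}}

```text
t: 12.95
eef_pos: [0.5001, 0.2195, 0.1722]
eef_rot: [0.062, -0.673, 0.734, -0.065]
force: [0.9, -0.1, -1.4]
finger_gap: 0.0659
```

```bash
python3 goal.py .5134 .2166 .0813 -94.8 10
```

```text
t 12.95 pos [0.5001 0.2195 0.1722] q [-0.26  0.42 -0.43  2.    0.48  0.67 -2.67] gap 0.0659 F [ 0.9 -0.1 -1.4]
shift [ 0.0133 -0.0029 -0.0909] turn [-0.002  0.005  0.003]
```

Joint 7 is close to its limit here, so I'll give the tool a half turn, which leaves the grasp unchanged.

Request:
{"op": "apply_moves", "data": {"commands": [{"dx":0,"dy":0,"dz":0.02,"ax":0.015,"ay":0.08,"az":0.1},{"dx":0,"dy":0,"dz":0.01,"ax":0.015,"ay":0.08,"az":0.1},{"dx":0,"dy":0,"dz":0,"ax":0,"ay":0,"az":0.185},{"dx":0,"dy":0,"dz":0,"ax":0,"ay":0,"az":0.185},{"dx":0,"dy":0,"dz":0,"ax":0,"ay":0,"az":0.185},{"dx":0,"dy":0,"dz":0,"ax":0,"ay":0,"az":0.185},{"dx":0,"dy":0,"dz":0,"ax":0,"ay":0,"az":0.185},{"dx":0,"dy":0,"dz":0,"ax":0,"ay":0,"az":0.185},{"dx":0,"dy":0,"dz":0,"ax":0,"ay":0,"az":0.185},{"dx":0,"dy":0,"dz":0,"ax":0,"ay":0,"az":0.185}]}}

```text
t: 14.2
eef_pos: [0.4981, 0.2146, 0.208]
eef_rot: [-0.006, 1.0, 0.025, -0.015]
force: [-0.0, 1.2, 0.2]
finger_gap: 0.0662
```

Request:
{"op": "apply_moves", "data": {"commands": [{"dx":0,"dy":0,"dz":0,"ax":0,"ay":0,"az":0.185},{"dx":0,"dy":0,"dz":0,"ax":0,"ay":0,"az":0.185},{"dx":0,"dy":0,"dz":0,"ax":0,"ay":0,"az":0.185},{"dx":0,"dy":0,"dz":0,"ax":0,"ay":0,"az":0.185},{"dx":0,"dy":0,"dz":0,"ax":0,"ay":0,"az":0.185},{"dx":0,"dy":0,"dz":0,"ax":0,"ay":0,"az":0.185}]}}

```text
t: 14.95
eef_pos: [0.4988, 0.2098, 0.2117]
eef_rot: [0.005, 0.832, 0.554, -0.015]
force: [-0.3, -0.4, 0.3]
finger_gap: 0.066
```

```bash
python3 goal.py .498 .218 .170 85.2 10
```

```text
t 14.95 pos [0.4988 0.2098 0.2117] q [ 0.27  0.72 -1.3   1.79  0.73  1.26 -0.07] gap 0.0660 F [-0.3 -0.4  0.3]
shift [-0.0008  0.0082 -0.0417] turn [-0.014 -0.185  0.313]
```

Request:
{"op": "apply_moves", "data": {"commands": [{"dx":0,"dy":0.004,"dz":-0.01,"ax":-0.007,"ay":-0.05,"az":0.156},{"dx":0,"dy":0.004,"dz":-0.015,"ax":-0.007,"ay":-0.06,"az":0.156},{"dx":0,"dy":0,"dz":-0.015,"ax":0,"ay":-0.07,"az":0}]}}

```text
t: 15.32
eef_pos: [0.5007, 0.2161, 0.1728]
eef_rot: [0.07, 0.731, 0.677, 0.056]
force: [0.4, -0.1, -0.7]
finger_gap: 0.0661
```

```bash
python3 goal.py .498 .218 .170 85.2 10
```

```text
t 15.32 pos [0.5007 0.2161 0.1728] q [ 0.24  0.71 -1.31  1.98  0.99  1.1  -0.02] gap 0.0661 F [ 0.4 -0.1 -0.7]
shift [-0.0027  0.0019 -0.0028] turn [ 0.013  0.004 -0.006]
```

Request:
{"op": "apply_moves", "data": {"commands": [{"dx":0.002,"dy":0.001,"dz":-0.03,"ax":0.012,"ay":0.004,"az":-0.006},{"dx":0.005,"dy":0,"dz":-0.03,"ax":0,"ay":0,"az":0},{"dx":0.005,"dy":0,"dz":-0.025,"ax":0,"ay":0,"az":0},{"dx":0,"dy":0,"dz":-0.004,"ax":0,"ay":0,"az":0}]}}

```text
t: 15.82
eef_pos: [0.5132, 0.2136, 0.0838]
eef_rot: [0.068, 0.733, 0.674, 0.059]
force: [0.8, -0.1, 0.6]
finger_gap: 0.066
```

```bash
python3 goal.py .5134 .2166 .0813 85.2 10
```

```text
t 15.82 pos [0.5132 0.2136 0.0838] q [ 0.17  0.83 -1.19  2.05  1.18  1.   -0.17] gap 0.0660 F [ 0.8 -0.1  0.6]
shift [ 0.0002  0.003  -0.0025] turn [0.006 0.005 0.001]
```

Request:
{"op": "apply_moves", "data": {"commands": [{"dx":0,"dy":0.003,"dz":-0.002,"ax":0.006,"ay":0.005,"az":0},{"dx":0,"dy":0,"dz":0,"ax":0,"ay":0,"az":0},{"dx":0,"dy":0,"dz":0,"ax":0,"ay":0,"az":0},{"dx":0,"dy":0,"dz":0,"ax":0,"ay":0,"az":0}], "jaw": 0.025, "force": 50}}

```text
t: 16.32
eef_pos: [0.5137, 0.2167, 0.0844]
eef_rot: [0.065, 0.734, 0.673, 0.06]
force: [0.3, -0.5, -2.4]
finger_gap: 0.0436
```

Request:
{"op": "apply_moves", "data": {"commands": [{"dx":0,"dy":0,"dz":0.02,"ax":0,"ay":0,"az":0},{"dx":0,"dy":0,"dz":0.04,"ax":0,"ay":0,"az":0},{"dx":-0.01,"dy":0,"dz":0.04,"ax":0.007,"ay":0.08,"az":0},{"dx":-0.01,"dy":-0.02,"dz":0.04,"ax":0.007,"ay":0.08,"az":0},{"dx":-0.01,"dy":-0.05,"dz":0.02,"ax":0,"ay":0.08,"az":0}]}}

```text
t: 16.95
eef_pos: [0.4801, 0.1485, 0.2495]
eef_rot: [-0.025, 0.733, 0.68, -0.026]
force: [1.2, -0.9, -3.2]
finger_gap: 0.0435
```

```bash
python3 goal.py .440 -.165 .2 90.5 -10 0
```

```text
t 16.95 pos [0.4801 0.1485 0.2495] q [ 0.47  0.7  -1.44  1.8   0.65  1.34  0.36] gap 0.0435 F [ 1.2 -0.9 -3.2]
shift [-0.0401 -0.3135 -0.0495] turn [0.008 0.103 0.084]
```

Request:
{"op": "apply_moves", "data": {"commands": [{"dx":-0.005,"dy":-0.05,"dz":0,"ax":0,"ay":0.05,"az":0.04},{"dx":-0.005,"dy":-0.055,"dz":0,"ax":0,"ay":0.05,"az":0.04},{"dx":-0.005,"dy":-0.055,"dz":-0.01,"ax":0,"ay":0,"az":0},{"dx":-0.007,"dy":-0.055,"dz":-0.01,"ax":0,"ay":0,"az":0},{"dx":-0.008,"dy":-0.055,"dz":-0.01,"ax":0,"ay":0,"az":0},{"dx":-0.008,"dy":-0.04,"dz":-0.01,"ax":0,"ay":0,"az":0},{"dx":0,"dy":0,"dz":0,"ax":0,"ay":0,"az":0}]}}

```text
t: 17.82
eef_pos: [0.4402, -0.1748, 0.2104]
eef_rot: [-0.058, 0.704, 0.705, -0.063]
force: [-0.1, 0.8, -1.9]
finger_gap: 0.0432
```

```bash
python3 goal.py .438 -.170 .12 90.5 -10 0
```

```text
t 17.82 pos [ 0.4402 -0.1748  0.2104] q [ 1.07  0.79 -1.46  1.85  0.72  1.44  0.96] gap 0.0432 F [-0.1  0.8 -1.9]
shift [-0.0022  0.0048 -0.0904] turn [0.008 0.003 0.007]
```

Request:
{"op": "apply_moves", "data": {"commands": [{"dx":0,"dy":0.004,"dz":-0.045,"ax":0.008,"ay":0.003,"az":0.007},{"dx":0,"dy":0,"dz":-0.045,"ax":0,"ay":0,"az":0},{"dx":0,"dy":0,"dz":-0.035,"ax":0,"ay":0,"az":0},{"dx":0,"dy":0,"dz":-0.008,"ax":0,"ay":0,"az":0}]}}

```text
t: 18.32
eef_pos: [0.4419, -0.1687, 0.0763]
eef_rot: [-0.06, 0.701, 0.708, -0.059]
force: [0.8, -0.1, -2.1]
finger_gap: 0.0436
```

```bash
python3 goal.py .438 -.170 .055 90.5 -10 0
```

```text
t 18.32 pos [ 0.4419 -0.1687  0.0763] q [ 0.98  0.95 -1.32  1.99  0.92  1.25  0.82] gap 0.0436 F [ 0.8 -0.1 -2.1]
shift [-0.0039 -0.0013 -0.0213] turn [-0.     0.005 -0.   ]
```

Request:
{"op": "apply_moves", "data": {"commands": [{"dx":-0.004,"dy":-0.001,"dz":-0.01,"ax":0,"ay":0,"az":0},{"dx":0,"dy":0,"dz":-0.006,"ax":0,"ay":0,"az":0}]}}

```text
t: 18.58
eef_pos: [0.4389, -0.1689, 0.0613]
eef_rot: [-0.059, 0.701, 0.708, -0.059]
force: [-0.3, -0.1, -1.8]
finger_gap: 0.0438
```

Request:
{"op": "apply_moves", "data": {"commands": [{"dx":0,"dy":0,"dz":-0.004,"ax":0,"ay":0,"az":0},{"dx":0,"dy":0,"dz":-0.003,"ax":0,"ay":0,"az":0}]}}

```text
t: 18.82
eef_pos: [0.4397, -0.169, 0.0551]
eef_rot: [-0.058, 0.701, 0.708, -0.058]
force: [0.5, 0.9, -2.1]
finger_gap: 0.0436
```

Request:
{"op": "apply_moves", "data": {"commands": [{"dx":0,"dy":0,"dz":-0.003,"ax":0,"ay":0,"az":0}]}}

```text
t: 18.95
eef_pos: [0.441, -0.169, 0.053]
eef_rot: [-0.057, 0.702, 0.708, -0.057]
force: [3.4, -1.4, 12.6]
finger_gap: 0.0433
```

Request:
{"op": "apply_moves", "data": {"commands": [{"dx":0,"dy":0,"dz":-0.002,"ax":0,"ay":0,"az":0}]}}

```text
t: 19.08
eef_pos: [0.442, -0.169, 0.0521]
eef_rot: [-0.056, 0.702, 0.708, -0.057]
force: [0.4, -0.2, 11.2]
finger_gap: 0.0437
```

Request:
{"op": "apply_moves", "data": {"commands": [{"dx":0,"dy":0,"dz":0,"ax":0,"ay":0,"az":0},{"dx":0,"dy":0,"dz":0,"ax":0,"ay":0,"az":0},{"dx":0,"dy":0,"dz":0,"ax":0,"ay":0,"az":0}], "jaw": 0.053}}

```text
t: 19.45
eef_pos: [0.4426, -0.169, 0.0528]
eef_rot: [-0.056, 0.702, 0.708, -0.057]
force: [0.1, 0.1, 0.4]
finger_gap: 0.0532
```

Request:
{"op": "apply_moves", "data": {"commands": [{"dx":0,"dy":0,"dz":0,"ax":0,"ay":0,"az":0},{"dx":0,"dy":0,"dz":0,"ax":0,"ay":0,"az":0},{"dx":0.005,"dy":0,"dz":0,"ax":0,"ay":0,"az":0},{"dx":0.003,"dy":0,"dz":0,"ax":0,"ay":0,"az":0},{"dx":0.003,"dy":0,"dz":0,"ax":0,"ay":0,"az":0}], "jaw": 0.025, "force": 25}}

```text
t: 20.08
eef_pos: [0.4482, -0.1691, 0.0528]
eef_rot: [-0.059, 0.701, 0.708, -0.061]
force: [-17.6, 0.1, 13.9]
finger_gap: 0.0433
```

Request:
{"op": "apply_moves", "data": {"commands": [{"dx":0.003,"dy":0,"dz":0,"ax":0,"ay":0,"az":0}]}}

```text
t: 20.2
eef_pos: [0.4482, -0.1692, 0.0528]
eef_rot: [-0.061, 0.701, 0.708, -0.064]
force: [-13.6, -0.1, 11.4]
finger_gap: 0.0438
```

Request:
{"op": "apply_moves", "data": {"commands": [{"dx":0,"dy":0,"dz":0,"ax":0,"ay":0,"az":0},{"dx":0,"dy":0,"dz":0,"ax":0,"ay":0,"az":0},{"dx":0.003,"dy":0,"dz":0.02,"ax":0,"ay":0,"az":0},{"dx":0.005,"dy":0,"dz":0.035,"ax":0,"ay":0,"az":0},{"dx":0,"dy":0,"dz":0.03,"ax":0,"ay":0,"az":0}], "jaw": 0.054}}

```text
t: 20.82
eef_pos: [0.4577, -0.1684, 0.141]
eef_rot: [-0.062, 0.7, 0.708, -0.063]
force: [0.7, -1.2, 0.5]
finger_gap: 0.0541
```

Request:
{"op": "apply_moves", "data": {"commands": [{"dx":0,"dy":-0.025,"dz":0,"ax":0,"ay":-0.09,"az":0},{"dx":0,"dy":-0.025,"dz":0,"ax":0,"ay":-0.09,"az":0},{"dx":0,"dy":-0.005,"dz":0,"ax":0,"ay":0,"az":0}], "jaw": 0}}

```text
t: 21.2
eef_pos: [0.4614, -0.2234, 0.1478]
eef_rot: [0.007, 0.702, 0.712, 0.004]
force: [0.0, -0.3, 0.6]
finger_gap: 0.0008
```

```bash
python3 goal.py .446 -.223 .050 90.5 0 0; python3 chk.py .076 -.25 -.1;python3 chk.py .061 -.14 -.05
```

```text
t 21.20 pos [ 0.4614 -0.2234  0.1478] q [ 1.18  0.85 -1.43  1.97  0.93  1.2   0.96] gap 0.0008 F [ 0.  -0.3  0.6]
shift [-0.0154  0.0004 -0.0978] turn [ 0.005  0.016 -0.004]
top 832 [ 448.9 -169.1   99.    44.6    0.7] min [ 0.3994 -0.1917  0.0715] max [ 0.4984 -0.1464  0.0805] zmed 0.0761
scene 446 [ 449.2 -169.6   45.3  100.5   90. ] min [ 0.399  -0.1922  0.0715] max [ 0.4995 -0.147   0.0797] zmed 0.0764
top 1217 [ 4.323e+02 -9.870e+01  1.288e+02  5.050e+01  2.000e-01] min [ 0.368  -0.1241  0.0568] max [ 0.4966 -0.0734  0.0655] zmed 0.0611
scene 772 [432.2 -99.9  55.  132.1  89.9] min [ 0.3662 -0.1274  0.0565] max [ 0.4983 -0.0723  0.0642] zmed 0.0614
```

Request:
{"op": "apply_moves", "data": {"commands": [{"dx":-0.008,"dy":0,"dz":-0.04,"ax":0.005,"ay":0.016,"az":-0.004},{"dx":-0.008,"dy":0,"dz":-0.04,"ax":0,"ay":0,"az":0},{"dx":0,"dy":0,"dz":-0.018,"ax":0,"ay":0,"az":0},{"dx":0,"dy":0.015,"dz":0,"ax":0,"ay":0,"az":0},{"dx":0,"dy":0.01,"dz":0,"ax":0,"ay":0,"az":0},{"dx":0,"dy":0.01,"dz":0,"ax":0,"ay":0,"az":0}]}}

```text
t: 22.15
eef_pos: [0.4492, -0.1941, 0.0531]
eef_rot: [0.007, 0.704, 0.71, -0.013]
force: [-17.7, -26.5, 53.3]
finger_gap: 0.0002
```

```bash
python3 goal.py .446 -.179 .050 90.5 0 0
```

```text
t 22.15 pos [ 0.4492 -0.1941  0.0531] q [ 1.05  0.94 -1.3   2.11  1.11  1.09  0.73] gap 0.0002 F [-17.7 -26.5  53.3]
shift [-0.0032  0.0151 -0.0031] turn [ 0.029 -0.008  0.001]
```

```bash
python3 - <<'E'
from h import *
f,W,c=cam("scene"); np.savez("p.npz",f=f,W=W); g,_,_=cam("top")
a=f[100:270,200:400]; b=g[170:340,250:450]
save(np.vstack([a,b])[:, :],"press.png",None,1.7)
save(np.hstack([a,b]),"press2.png",None,2)
E
```

```text
(no output)
```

View pics/press2.png

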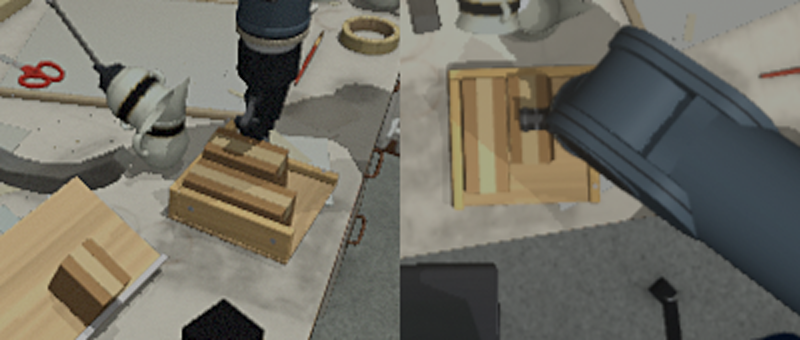

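The middle carton is still upright at (530,115) in the top half, with a gap left to the long one. The upward force means the finger knuckle is catching on its top edge. I'll back off, turn the tool 90° so the narrow side of the fingers faces the carton, and push again.

Request:
{"op": "apply_moves", "data": {"commands": [{"dx":0,"dy":-0.012,"dz":0.006,"ax":0,"ay":0,"az":0},{"dx":0,"dy":-0.012,"dz":0.03,"ax":0.02,"ay":0,"az":0},{"dx":0,"dy":0,"dz":0.05,"ax":0,"ay":0,"az":-0.175},{"dx":0,"dy":0,"dz":0.01,"ax":0,"ay":0,"az":-0.18},{"dx":0,"dy":0,"dz":0,"ax":0,"ay":0,"az":-0.18},{"dx":0,"dy":0,"dz":0,"ax":0,"ay":0,"az":-0.18},{"dx":0,"dy":0,"dz":0,"ax":0,"ay":0,"az":-0.18},{"dx":0,"dy":0,"dz":0,"ax":0,"ay":0,"az":-0.18},{"dx":0,"dy":0,"dz":0,"ax":0,"ay":0,"az":-0.18},{"dx":0,"dy":0,"dz":0,"ax":0,"ay":0,"az":-0.18}]}}

```text
t: 23.5
eef_pos: [0.4568, -0.2039, 0.1555]
eef_rot: [-0.007, 0.998, 0.059, -0.002]
force: [0.3, -0.2, -0.1]
finger_gap: -0.0003
```

```bash
python3 goal.py .446 -.223 .050 0.5 0 0; python3 chk.py .076 -.25 -.1;python3 chk.py .061 -.14 -.05
```

```text
t 23.50 pos [ 0.4568 -0.2039  0.1555] q [ 1.04  0.63 -1.09  1.98  0.67  0.97 -0.27] gap -0.0003 F [ 0.3 -0.2 -0.1]
shift [-0.0108 -0.0191 -0.1055] turn [-0.014 -0.004 -0.11 ]
top 845 [ 4.488e+02 -1.637e+02  9.920e+01  4.480e+01  4.000e-01] min [ 0.3992 -0.1864  0.0716] max [ 0.4984 -0.1413  0.0805] zmed 0.076
scene 444 [ 448.  -163.7   46.7   98.6   89.9] min [ 0.3987 -0.1871  0.0715] max [ 0.4973 -0.1403  0.08  ] zmed 0.0763
top 1230 [432.3 -98.4 129.3  50.3   0.5] min [ 0.3678 -0.124   0.0565] max [ 0.4967 -0.0732  0.0655] zmed 0.0611
scene 773 [ 432.7 -100.   131.7   53.8    0.5] min [ 0.3669 -0.1272  0.0565] max [ 0.4985 -0.0729  0.0645] zmed 0.0613
```

Request:
{"op": "apply_moves", "data": {"commands": [{"dx":-0.005,"dy":-0.009,"dz":-0.045,"ax":-0.014,"ay":-0.004,"az":-0.11},{"dx":-0.005,"dy":0,"dz":-0.04,"ax":0,"ay":0,"az":0},{"dx":0,"dy":0,"dz":-0.018,"ax":0,"ay":0,"az":0}]}}

```text
t: 24.08
eef_pos: [0.4482, -0.2129, 0.0507]
eef_rot: [0.001, 1.0, 0.014, 0.001]
force: [0.2, 0.5, 0.9]
finger_gap: 0.0002
```

Request:
{"op": "apply_moves", "data": {"commands": [{"dx":0,"dy":0.008,"dz":0,"ax":0,"ay":0,"az":0},{"dx":0,"dy":0.008,"dz":0,"ax":0,"ay":0,"az":0},{"dx":0,"dy":0.006,"dz":0,"ax":0,"ay":0,"az":0}]}}

```text
t: 24.45
eef_pos: [0.4484, -0.1887, 0.0507]
eef_rot: [-0.0, 1.0, 0.017, 0.001]
force: [-0.8, -1.2, 0.1]
finger_gap: -0.0003
```

Sliding freely at 1.2 N.

Request:
{"op": "apply_moves", "data": {"commands": [{"dx":0,"dy":0.006,"dz":0,"ax":0,"ay":0,"az":0},{"dx":0,"dy":0.004,"dz":0,"ax":0,"ay":0,"az":0}]}}

```text
t: 24.7
eef_pos: [0.4485, -0.1784, 0.0516]
eef_rot: [0.001, 1.0, 0.018, 0.001]
force: [-0.7, -2.6, -1.4]
finger_gap: 0.0
```

Request:
{"op": "apply_moves", "data": {"commands": [{"dx":0,"dy":0.003,"dz":0,"ax":0,"ay":0,"az":0}]}}

```text
t: 24.82
eef_pos: [0.4484, -0.1765, 0.0518]
eef_rot: [0.002, 1.0, 0.017, 0.001]
force: [-0.0, -11.8, -0.8]
finger_gap: 0.0001
```

Request:
{"op": "apply_moves", "data": {"commands": [{"dx":0,"dy":0.003,"dz":0,"ax":0,"ay":0,"az":0},{"dx":0,"dy":-0.015,"dz":0,"ax":0,"ay":0,"az":0},{"dx":0,"dy":-0.01,"dz":0.04,"ax":0,"ay":0,"az":0},{"dx":-0.02,"dy":0,"dz":0.05,"ax":0,"ay":0,"az":0}]}}

```text
t: 25.32
eef_pos: [0.4283, -0.2021, 0.1418]
eef_rot: [0.002, 1.0, 0.017, -0.001]
force: [0.0, -1.2, 1.3]
finger_gap: -0.0001
```

```bash
python3 goal.py .37 -.145 .1 90.5 -10 0; python3 chk.py .076 -.25 -.1;python3 chk.py .061 -.14 -.05
```

```text
t 25.32 pos [ 0.4283 -0.2021  0.1418] q [ 1.04  0.59 -1.05  2.06  0.69  0.88 -0.37] gap -0.0001 F [ 0.  -1.2  1.3]
shift [-0.0583  0.0571 -0.0418] turn [0.139 0.14  1.542]
top 846 [ 448.4 -144.8   97.6   44.5    0.5] min [ 0.3996 -0.1671  0.0718] max [ 0.497  -0.1224  0.0803] zmed 0.0761
scene 465 [ 448.5 -145.9   99.6   46.6    1.7] min [ 0.3986 -0.1699  0.0716] max [ 0.4981 -0.1225  0.079 ] zmed 0.0763
top 1242 [431.6 -97.4 130.7  52.2   0.5] min [ 0.3662 -0.1234  0.0566] max [ 0.4967 -0.0711  0.0655] zmed 0.0611
scene 843 [ 432.6 -103.   131.2   67.5    3. ] min [ 0.3664 -0.1385  0.0566] max [ 0.4973 -0.0693  0.0654] zmed 0.0615
```

Request:
{"op": "apply_moves", "data": {"commands": [{"dx":-0.03,"dy":0.0,"dz":0,"ax":0,"ay":0,"az":0.17},{"dx":-0.025,"dy":0.0,"dz":0,"ax":0,"ay":0,"az":0.17},{"dx":-0.02,"dy":0.01,"dz":0,"ax":0,"ay":0,"az":0.17},{"dx":0,"dy":0.01,"dz":0,"ax":0,"ay":0,"az":0.17},{"dx":0,"dy":0.01,"dz":0,"ax":0,"ay":0,"az":0.17},{"dx":0,"dy":0.01,"dz":0,"ax":0,"ay":0,"az":0.17},{"dx":0,"dy":0.01,"dz":0,"ax":0,"ay":0,"az":0.17},{"dx":0,"dy":0.008,"dz":0,"ax":0,"ay":0,"az":0.17},{"dx":0,"dy":0,"dz":0,"ax":0,"ay":0.1,"az":0.17},{"dx":0,"dy":0,"dz":-0.02,"ax":0,"ay":0.08,"az":0.02}]}}

```text
t: 26.78
eef_pos: [0.3496, -0.1421, 0.1136]
eef_rot: [-0.064, 0.686, 0.722, -0.063]
force: [-0.5, -0.5, 0.5]
finger_gap: -0.0001
```

```bash
python3 goal.py .372 -.145 .062 90.5 -10 0
```

```text
t 26.77 pos [ 0.3496 -0.1421  0.1136] q [ 1.07  0.8  -1.39  2.19  0.81  1.16  0.82] gap -0.0001 F [-0.5 -0.5  0.5]
shift [ 0.0224 -0.0029 -0.0516] turn [-0.005 -0.005 -0.043]
```

Request:
{"op": "apply_moves", "data": {"commands": [{"dx":0,"dy":-0.003,"dz":-0.03,"ax":0,"ay":0,"az":-0.04},{"dx":0.01,"dy":0,"dz":-0.02,"ax":0,"ay":0,"az":0},{"dx":0.012,"dy":0,"dz":0,"ax":0,"ay":0,"az":0},{"dx":0.006,"dy":0,"dz":0,"ax":0,"ay":0,"az":0}]}}

```text
t: 27.28
eef_pos: [0.379, -0.1429, 0.058]
eef_rot: [-0.07, 0.699, 0.709, -0.061]
force: [-0.5, 0.3, 0.4]
finger_gap: 0.0001
```

Request:
{"op": "apply_moves", "data": {"commands": [{"dx":0.005,"dy":0,"dz":0,"ax":0,"ay":0,"az":0},{"dx":0.004,"dy":0,"dz":0,"ax":0,"ay":0,"az":0}]}}

```text
t: 27.52
eef_pos: [0.3863, -0.1429, 0.0587]
eef_rot: [-0.071, 0.699, 0.709, -0.063]
force: [-15.6, 2.8, 4.0]
finger_gap: 0.0001
```

Request:
{"op": "apply_moves", "data": {"commands": [{"dx":-0.02,"dy":0,"dz":0.01,"ax":0,"ay":-0.0,"az":0},{"dx":-0.005,"dy":0,"dz":0.06,"ax":0,"ay":-0.05,"az":-0.02},{"dx":0.02,"dy":0.04,"dz":0.05,"ax":0,"ay":-0.08,"az":-0.02},{"dx":0.02,"dy":0.05,"dz":0,"ax":0,"ay":-0.06,"az":-0.02},{"dx":0.02,"dy":0.05,"dz":0,"ax":-0.01,"ay":-0.08,"az":-0.02},{"dx":0.02,"dy":0.05,"dz":0,"ax":-0.01,"ay":-0.08,"az":0},{"dx":0.015,"dy":0.045,"dz":0,"ax":0,"ay":0,"az":0},{"dx":0.01,"dy":0.02,"dz":0,"ax":0,"ay":0,"az":0}], "jaw": 0.068}}

```text
t: 28.52
eef_pos: [0.4673, 0.1162, 0.1841]
eef_rot: [0.063, 0.729, 0.679, 0.064]
force: [0.1, -1.1, 0.1]
finger_gap: 0.0681
```

```bash
python3 goal.py .477 .134 .150 85.2 10;python3 chk.py .076 -.25 -.1;python3 chk.py .061 -.14 -.05
```

```text
t 28.52 pos [0.4673 0.1162 0.1841] q [ 0.49  0.56 -1.3   2.13  0.88  0.91  0.18] gap 0.0681 F [ 0.1 -1.1  0.1]
shift [ 0.0097  0.0178 -0.0341] turn [-0.007  0.006 -0.013]
top 854 [ 4.483e+02 -1.448e+02  9.780e+01  4.440e+01  3.000e-01] min [ 0.3995 -0.167   0.0715] max [ 0.4971 -0.1225  0.0805] zmed 0.076
scene 470 [ 4.488e+02 -1.458e+02  9.940e+01  4.690e+01  4.000e-01] min [ 0.3991 -0.1691  0.0715] max [ 0.4985 -0.1221  0.0791] zmed 0.0763
top 1249 [431.6 -97.4 130.4  52.1   0.6] min [ 0.3664 -0.1233  0.0565] max [ 0.4966 -0.071   0.0655] zmed 0.0611
scene 848 [ 4.323e+02 -1.048e+02  1.314e+02  6.870e+01  3.000e-01] min [ 0.3666 -0.1393  0.0565] max [ 0.498  -0.0704  0.0654] zmed 0.0615
```

Both cartons are home and snug (the middle one spans y -0.167 to -0.1225). Now the short one.

Request:
{"op": "apply_moves", "data": {"commands": [{"dx":0.01,"dy":0.017,"dz":-0.03,"ax":-0.007,"ay":0.006,"az":-0.013},{"dx":0.004,"dy":0,"dz":-0.03,"ax":0,"ay":0,"az":0},{"dx":0.005,"dy":0,"dz":-0.025,"ax":0,"ay":0,"az":0},{"dx":0.004,"dy":0,"dz":-0.022,"ax":0,"ay":0,"az":0}]}}

```text
t: 29.22
eef_pos: [0.4901, 0.1232, 0.0743]
eef_rot: [0.066, 0.737, 0.67, 0.057]
force: [0.4, 1.2, 1.3]
finger_gap: 0.0683
```

```bash
python3 goal.py .493 .1329 .0677 85.2 10
```

```text
t 29.23 pos [0.4901 0.1232 0.0743] q [ 0.29  0.73 -1.07  2.19  1.18  0.81 -0.1 ] gap 0.0683 F [0.4 1.2 1.3]
shift [ 0.0029  0.0097 -0.0066] turn [ 0.004 -0.001  0.012]
```

Request:
{"op": "apply_moves", "data": {"commands": [{"dx":0.002,"dy":0.01,"dz":0,"ax":0.004,"ay":0,"az":0.012},{"dx":0.001,"dy":0,"dz":-0.007,"ax":0,"ay":0,"az":0}]}}

```text
t: 29.48
eef_pos: [0.4928, 0.1316, 0.067]
eef_rot: [0.064, 0.734, 0.674, 0.058]
force: [-0.4, 0.8, 0.1]
finger_gap: 0.068
```

```bash
python3 goal.py .493 .1329 .0677 85.2 10;python3 - <<'E'
from h import *
f,W,c=cam("scene"); save(f,"s3.png",(140,100,330,300),3)
E
```

```text
t 29.48 pos [0.4928 0.1316 0.067 ] q [ 0.28  0.75 -1.06  2.18  1.2   0.81 -0.11] gap 0.0680 F [-0.4  0.8  0.1]
shift [0.0002 0.0013 0.0007] turn [ 0.001 -0.002  0.002]
```

View pics/s3.png

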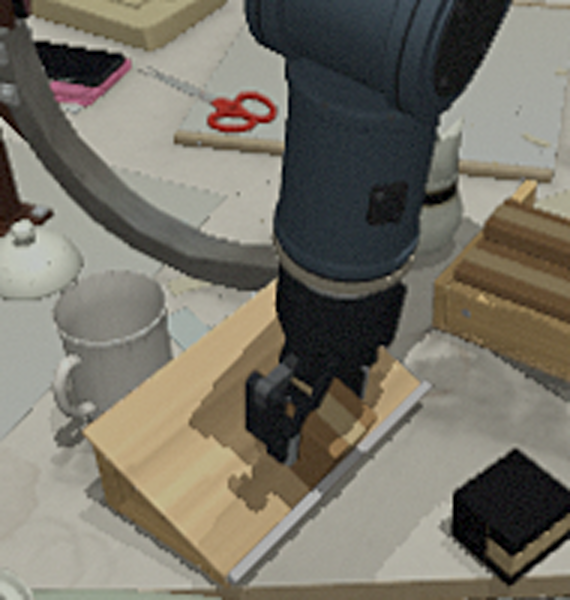

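The jaws straddle the short carton, at (330,430) in the crop. I'll close and lift.

Request:
{"op": "apply_moves", "data": {"commands": [{"dx":0,"dy":0.001,"dz":0,"ax":0,"ay":0,"az":0},{"dx":0,"dy":0,"dz":0,"ax":0,"ay":0,"az":0},{"dx":0,"dy":0,"dz":0,"ax":0,"ay":0,"az":0},{"dx":0,"dy":0,"dz":0,"ax":0,"ay":0,"az":0}], "jaw": 0.028, "force": 50}}

```text
t: 30.02
eef_pos: [0.4925, 0.1308, 0.0671]
eef_rot: [0.064, 0.734, 0.673, 0.057]
force: [-0.4, 0.3, -1.6]
finger_gap: 0.0474
```

Request:
{"op": "apply_moves", "data": {"commands": [{"dx":0,"dy":0,"dz":0.02,"ax":0,"ay":0,"az":0},{"dx":0,"dy":0,"dz":0.04,"ax":0,"ay":0,"az":0},{"dx":-0.01,"dy":0,"dz":0.04,"ax":0.007,"ay":0.08,"az":0},{"dx":-0.01,"dy":-0.03,"dz":0.03,"ax":0.007,"ay":0.08,"az":0.02},{"dx":-0.015,"dy":-0.05,"dz":0,"ax":0,"ay":0.08,"az":0.02},{"dx":-0.015,"dy":-0.05,"dz":0,"ax":0,"ay":0.08,"az":0.02},{"dx":-0.015,"dy":-0.05,"dz":0,"ax":0,"ay":0.05,"az":0.02},{"dx":-0.015,"dy":-0.05,"dz":0,"ax":0,"ay":0,"az":0.01},{"dx":-0.015,"dy":-0.05,"dz":0,"ax":0,"ay":0,"az":0}]}}

```text
t: 31.15
eef_pos: [0.3939, -0.1529, 0.2025]
eef_rot: [-0.072, 0.697, 0.709, -0.075]
force: [0.9, -1.1, -1.7]
finger_gap: 0.0479
```

```bash
python3 goal.py .372 -.195 .12 90.5 -12 0
```

```text
t 31.15 pos [ 0.3939 -0.1529  0.2025] q [ 1.07  0.7  -1.4   1.96  0.64  1.34  0.99] gap 0.0479 F [ 0.9 -1.1 -1.7]
shift [-0.0219 -0.0421 -0.0825] turn [ 0.005  0.002 -0.009]
```

Request:
{"op": "apply_moves", "data": {"commands": [{"dx":-0.016,"dy":-0.03,"dz":0,"ax":0.005,"ay":0,"az":-0.009},{"dx":-0.006,"dy":-0.012,"dz":-0.03,"ax":0,"ay":0,"az":0},{"dx":0,"dy":0,"dz":-0.04,"ax":0,"ay":0,"az":0},{"dx":0,"dy":0,"dz":0,"ax":0,"ay":0,"az":0}]}}

```text
t: 31.65
eef_pos: [0.369, -0.2013, 0.1306]
eef_rot: [-0.074, 0.704, 0.703, -0.074]
force: [0.2, 0.5, -1.3]
finger_gap: 0.0474
```

```bash
python3 goal.py .372 -.195 .055 90.5 -12 0; python3 - <<'E'
from h import *
for n in("top","scene"):
    f,W,c=cam(n)
    p=W[(W[...,0]>.32)&(W[...,0]<.42)&(W[...,1]<-.172)&(W[...,1]>-.25)&(W[...,2]>.07)&(W[...,2]<.16)&(f.astype(int)[...,0]-f[...,2]>25)]
    if len(p)>20:print(n,len(p),p.min(0).round(3),p.max(0).round(3),cv2.minAreaRect((p[:,:2]*1000).astype(np.float32)))
    if n=="scene": save(f,"s4.png",(230,60,430,260),3)
E
```

```text
t 31.65 pos [ 0.369  -0.2013  0.1306] q [ 1.13  0.79 -1.32  2.05  0.77  1.24  0.98] gap 0.0474 F [ 0.2  0.5 -1.3]
shift [ 0.003   0.0063 -0.0756] turn [0.002 0.001 0.01 ]
top 207 [ 0.338 -0.224  0.098] [ 0.402 -0.177  0.156] ((369.8294677734375, -200.10159301757812), (65.56378173828125, 45.63153839111328), 1.215824842453003)
scene 554 [ 0.338 -0.226  0.096] [ 0.402 -0.176  0.157] ((369.7757873535156, -200.84088134765625), (50.416526794433594, 64.2972412109375), 89.9210205078125)
```

View pics/s4.png

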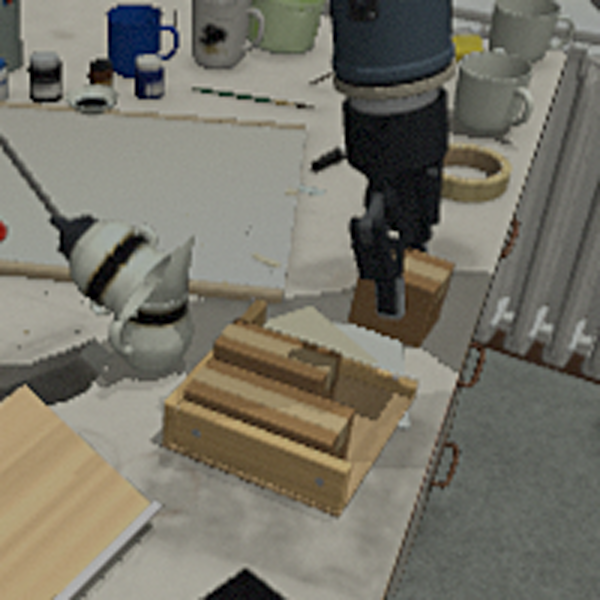

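The short carton hangs level at (400,300), ahead of the slot, with the two placed cartons behind it. I'll lower it.

Request:
{"op": "apply_moves", "data": {"commands": [{"dx":0.001,"dy":0.006,"dz":-0.03,"ax":0,"ay":0,"az":0.01},{"dx":0,"dy":0,"dz":-0.03,"ax":0,"ay":0,"az":0},{"dx":0,"dy":0,"dz":-0.01,"ax":0,"ay":0,"az":0}]}}

```text
t: 32.12
eef_pos: [0.3759, -0.1944, 0.0664]
eef_rot: [-0.068, 0.7, 0.707, -0.071]
force: [0.0, 0.3, -1.5]
finger_gap: 0.0471
```

```bash
python3 goal.py .371 -.195 .042 90.5 -12 0
```

```text
t 32.12 pos [ 0.3759 -0.1944  0.0664] q [ 1.06  0.88 -1.24  2.11  0.9   1.14  0.88] gap 0.0471 F [ 0.   0.3 -1.5]
shift [-0.0049 -0.0006 -0.0244] turn [ 0.006  0.013 -0.001]
```

Request:
{"op": "apply_moves", "data": {"commands": [{"dx":-0.005,"dy":-0.001,"dz":-0.01,"ax":0.006,"ay":0.013,"az":0},{"dx":-0.001,"dy":0,"dz":-0.008,"ax":0,"ay":0,"az":0}]}}

```text
t: 32.38
eef_pos: [0.3711, -0.1955, 0.0496]
eef_rot: [-0.073, 0.7, 0.707, -0.073]
force: [0.7, -1.1, -1.9]
finger_gap: 0.0475
```

Request:
{"op": "apply_moves", "data": {"commands": [{"dx":0,"dy":0,"dz":-0.004,"ax":0,"ay":0,"az":0},{"dx":0,"dy":0,"dz":-0.002,"ax":0,"ay":0,"az":0}]}}

```text
t: 32.62
eef_pos: [0.3713, -0.1957, 0.0437]
eef_rot: [-0.073, 0.7, 0.707, -0.073]
force: [0.7, -0.2, -1.2]
finger_gap: 0.0475
```

Request:
{"op": "apply_moves", "data": {"commands": [{"dx":0,"dy":0,"dz":-0.002,"ax":0,"ay":0,"az":0}]}}

```text
t: 32.75
eef_pos: [0.3717, -0.1957, 0.042]
eef_rot: [-0.073, 0.7, 0.707, -0.073]
force: [-0.0, -1.0, 22.9]
finger_gap: 0.0476
```

Request:
{"op": "apply_moves", "data": {"commands": [{"dx":0,"dy":0,"dz":-0.002,"ax":0,"ay":0,"az":0}]}}

```text
t: 32.88
eef_pos: [0.3726, -0.1956, 0.0413]
eef_rot: [-0.072, 0.7, 0.707, -0.073]
force: [1.6, 0.6, 21.4]
finger_gap: 0.0475
```

Request:
{"op": "apply_moves", "data": {"commands": [{"dx":0,"dy":0,"dz":0,"ax":0,"ay":0,"az":0},{"dx":0,"dy":0,"dz":0,"ax":0,"ay":0,"az":0},{"dx":0,"dy":0,"dz":0.02,"ax":0,"ay":0,"az":0},{"dx":0,"dy":0,"dz":0.04,"ax":0,"ay":0,"az":0},{"dx":-0.01,"dy":0,"dz":0.03,"ax":0,"ay":0,"az":0}], "jaw": 0.056}}

```text
t: 33.5
eef_pos: [0.3622, -0.1949, 0.1326]
eef_rot: [-0.073, 0.7, 0.707, -0.073]
force: [-0.4, -0.9, -0.1]
finger_gap: 0.0562
```

Request:
{"op": "apply_moves", "data": {"commands": [{"dx":-0.025,"dy":0,"dz":0,"ax":0,"ay":0,"az":0},{"dx":-0.025,"dy":0,"dz":0,"ax":0,"ay":0,"az":0},{"dx":0,"dy":0,"dz":0,"ax":0,"ay":0,"az":0}], "jaw": 0}}

```text
t: 33.88
eef_pos: [0.3112, -0.1952, 0.1345]
eef_rot: [-0.072, 0.7, 0.707, -0.073]
force: [0.5, 0.4, -0.1]
finger_gap: 0.0015
```

```bash
python3 goal.py .315 -.195 .062 90.5 -12 0; python3 chk.py .064 -.25 -.172;python3 chk.py .076 -.172 -.1
```

```text
t 33.88 pos [ 0.3112 -0.1952  0.1345] q [ 1.22  0.73 -1.37  2.18  0.75  1.17  0.98] gap 0.0015 F [ 0.5  0.4 -0.1]
shift [ 0.0038  0.0002 -0.0725] turn [ 0.002  0.005 -0.002]
top 525 [ 374.4 -195.7   47.4   61.4   89.7] min [ 0.3437 -0.2195  0.0601] max [ 0.4052 -0.1721  0.0684] zmed 0.0642
scene 315 [ 375.  -196.6   64.2   49.3    1.4] min [ 0.343  -0.2218  0.0595] max [ 0.407  -0.1722  0.0675] zmed 0.0644
top 854 [ 4.483e+02 -1.449e+02  9.770e+01  4.440e+01  4.000e-01] min [ 0.3994 -0.1672  0.0716] max [ 0.497  -0.1225  0.0804] zmed 0.0761
scene 466 [ 449.  -145.   100.    47.4    2.2] min [ 0.3992 -0.1697  0.0716] max [ 0.4988 -0.1217  0.0792] zmed 0.0763
```

Request:
{"op": "apply_moves", "data": {"commands": [{"dx":0,"dy":0,"dz":-0.04,"ax":0,"ay":0,"az":0},{"dx":0,"dy":0,"dz":-0.032,"ax":0,"ay":0,"az":0},{"dx":0.01,"dy":0,"dz":0,"ax":0,"ay":0,"az":0},{"dx":0.012,"dy":0,"dz":0,"ax":0,"ay":0,"az":0},{"dx":0.012,"dy":0,"dz":0,"ax":0,"ay":0,"az":0},{"dx":0.012,"dy":0,"dz":0,"ax":0,"ay":0,"az":0}]}}

```text
t: 34.83
eef_pos: [0.3671, -0.1941, 0.0631]
eef_rot: [-0.07, 0.7, 0.707, -0.07]
force: [-0.9, -0.1, -0.8]
finger_gap: -0.0002
```

```bash
python3 goal.py .422 -.195 .062 90.5 -12 0; python3 chk.py .064 -.25 -.172
```

```text
t 34.83 pos [ 0.3671 -0.1941  0.0631] q [ 1.07  0.87 -1.23  2.13  0.9   1.13  0.87] gap -0.0002 F [-0.9 -0.1 -0.8]
shift [ 0.0549 -0.0009 -0.0011] turn [ 0.001  0.012 -0.001]
top 105 [ 415.4 -179.2   14.1   47.7   88.5] min [ 0.3916 -0.1864  0.0598] max [ 0.4393 -0.172   0.0681] zmed 0.0645
scene 226 [ 401.1 -194.9   40.4   90.4   76.5] min [ 0.3569 -0.2201  0.0597] max [ 0.4428 -0.1722  0.0681] zmed 0.0645
```

Request:
{"op": "apply_moves", "data": {"commands": [{"dx":0.012,"dy":0,"dz":0,"ax":0,"ay":0,"az":0},{"dx":0.012,"dy":0,"dz":0,"ax":0,"ay":0,"az":0},{"dx":0.01,"dy":0,"dz":0,"ax":0,"ay":0,"az":0},{"dx":0.008,"dy":0,"dz":0,"ax":0,"ay":0,"az":0}]}}

```text
t: 35.42
eef_pos: [0.4118, -0.1942, 0.0632]
eef_rot: [-0.07, 0.7, 0.707, -0.07]
force: [-0.8, 0.6, 0.2]
finger_gap: -0.0002
```

Request:
{"op": "apply_moves", "data": {"commands": [{"dx":0.004,"dy":0,"dz":0,"ax":0,"ay":0,"az":0},{"dx":0.003,"dy":0,"dz":0,"ax":0,"ay":0,"az":0}]}}

```text
t: 35.67
eef_pos: [0.4194, -0.194, 0.0632]
eef_rot: [-0.07, 0.7, 0.707, -0.07]
force: [-1.7, 0.1, 1.2]
finger_gap: 0.0002
```

Request:
{"op": "apply_moves", "data": {"commands": [{"dx":0.003,"dy":0,"dz":0,"ax":0,"ay":0,"az":0}]}}

```text
t: 35.8
eef_pos: [0.4222, -0.1941, 0.0631]
eef_rot: [-0.07, 0.7, 0.707, -0.07]
force: [-1.8, 0.1, 0.6]
finger_gap: 0.0001
```

Request:
{"op": "apply_moves", "data": {"commands": [{"dx":0.003,"dy":0,"dz":0,"ax":0,"ay":0,"az":0}]}}

```text
t: 35.92
eef_pos: [0.4252, -0.1941, 0.0632]
eef_rot: [-0.07, 0.7, 0.707, -0.07]
force: [-1.0, 0.5, 2.3]
finger_gap: 0.0004
```

Request:
{"op": "apply_moves", "data": {"commands": [{"dx":0.002,"dy":0,"dz":0,"ax":0,"ay":0,"az":0}]}}

```text
t: 36.05
eef_pos: [0.4258, -0.1946, 0.0631]
eef_rot: [-0.071, 0.7, 0.707, -0.072]
force: [-8.8, -1.0, 4.9]
finger_gap: 0.0001
```

Request:
{"op": "apply_moves", "data": {"commands": [{"dx":-0.015,"dy":0,"dz":0.01,"ax":0,"ay":0,"az":0},{"dx":0,"dy":0,"dz":0.05,"ax":0,"ay":-0.1,"az":0},{"dx":0.01,"dy":-0.01,"dz":0.03,"ax":0,"ay":-0.1,"az":-0.1},{"dx":0.01,"dy":-0.01,"dz":0,"ax":0,"ay":0,"az":-0.185},{"dx":0.01,"dy":-0.01,"dz":0,"ax":0,"ay":0,"az":-0.185},{"dx":0.01,"dy":-0.01,"dz":0,"ax":0,"ay":0,"az":-0.185},{"dx":0.01,"dy":-0.01,"dz":0,"ax":0,"ay":0,"az":-0.185},{"dx":0,"dy":0,"dz":0,"ax":0,"ay":0,"az":-0.185},{"dx":0,"dy":0,"dz":0,"ax":0,"ay":0,"az":-0.185},{"dx":0,"dy":0,"dz":0,"ax":0,"ay":0,"az":-0.185}]}}

```text
t: 37.3
eef_pos: [0.4575, -0.2452, 0.1606]
eef_rot: [0.006, 0.997, 0.083, 0.004]
force: [0.0, 0.5, 0.1]
finger_gap: 0.0
```

```bash
python3 goal.py .466 -.247 .052 0.5 0 0; python3 chk.py .064 -.25 -.172;python3 chk.py .076 -.172 -.1
```

```text
t 37.30 pos [ 0.4575 -0.2452  0.1606] q [ 1.05  0.6  -1.    1.94  0.64  0.94 -0.1 ] gap 0.0000 F [0.  0.5 0.1]
shift [ 0.0085 -0.0018 -0.1086] turn [ 0.011  0.008 -0.157]
top 564 [ 467.4 -196.    47.9   62.2   90. ] min [ 0.4363 -0.22    0.0596] max [ 0.4984 -0.1721  0.0684] zmed 0.0642
scene 198 [ 467.5 -202.7   40.2   64.8   89.7] min [ 0.435  -0.2229  0.0607] max [ 0.4999 -0.1827  0.0673] zmed 0.0646
top 848 [ 4.483e+02 -1.450e+02  9.770e+01  4.460e+01  3.000e-01] min [ 0.3995 -0.1673  0.0716] max [ 0.497  -0.1225  0.0804] zmed 0.0761
scene 468 [ 448.4 -145.7   47.4   99.6   89.7] min [ 0.3986 -0.1695  0.0716] max [ 0.4981 -0.1221  0.0796] zmed 0.0763
```

Request:
{"op": "apply_moves", "data": {"commands": [{"dx":0.008,"dy":-0.003,"dz":-0.04,"ax":0.011,"ay":0.008,"az":-0.157},{"dx":0,"dy":0,"dz":-0.045,"ax":0,"ay":0,"az":0},{"dx":0,"dy":0,"dz":-0.018,"ax":0,"ay":0,"az":0},{"dx":0,"dy":0.008,"dz":0,"ax":0,"ay":0,"az":0},{"dx":0,"dy":0.004,"dz":0,"ax":0,"ay":0,"az":0}]}}

```text
t: 38.12
eef_pos: [0.4661, -0.2357, 0.0559]
eef_rot: [-0.001, 1.0, 0.016, 0.001]
force: [0.7, -0.5, 0.5]
finger_gap: -0.0001
```

```bash
python3 goal.py .466 -.229 .052 0.5 0 0
```

```text
t 38.12 pos [ 0.4661 -0.2357  0.0559] q [ 0.91  0.73 -0.83  2.02  0.8   0.75 -0.39] gap -0.0001 F [ 0.7 -0.5  0.5]
shift [-0.0001  0.0067 -0.0039] turn [-0.001  0.002 -0.023]
```

Request:
{"op": "apply_moves", "data": {"commands": [{"dx":0,"dy":0.004,"dz":0,"ax":0,"ay":0,"az":0},{"dx":0,"dy":0.003,"dz":0,"ax":0,"ay":0,"az":0}]}}

```text
t: 38.38
eef_pos: [0.4667, -0.2284, 0.0575]
eef_rot: [0.0, 1.0, 0.016, 0.002]
force: [-1.1, -1.8, -0.2]
finger_gap: -0.0001
```

Request:
{"op": "apply_moves", "data": {"commands": [{"dx":0,"dy":0.003,"dz":0,"ax":0,"ay":0,"az":0}]}}

```text
t: 38.5
eef_pos: [0.4666, -0.2256, 0.0579]
eef_rot: [0.001, 1.0, 0.016, 0.002]
force: [-0.0, -1.2, -0.7]
finger_gap: -0.0003
```

Request:
{"op": "apply_moves", "data": {"commands": [{"dx":0,"dy":0.003,"dz":0,"ax":0,"ay":0,"az":0}]}}

```text
t: 38.62
eef_pos: [0.4664, -0.2238, 0.0581]
eef_rot: [0.002, 1.0, 0.016, 0.002]
force: [0.1, -10.5, -2.1]
finger_gap: 0.0003
```

Contact at 10.5 N. I'll add a little more push, then back away, rise clear and check.

Request:
{"op": "apply_moves", "data": {"commands": [{"dx":0,"dy":0.003,"dz":0,"ax":0,"ay":0,"az":0},{"dx":0,"dy":-0.015,"dz":0,"ax":0,"ay":0,"az":0},{"dx":0,"dy":-0.015,"dz":0.03,"ax":0,"ay":0,"az":0},{"dx":-0.01,"dy":-0.03,"dz":0.05,"ax":0,"ay":0,"az":0},{"dx":-0.02,"dy":-0.05,"dz":0.05,"ax":0,"ay":0,"az":0},{"dx":-0.02,"dy":-0.05,"dz":0.03,"ax":0,"ay":0,"az":0},{"dx":-0.02,"dy":-0.05,"dz":0,"ax":0,"ay":0,"az":0},{"dx":0,"dy":0,"dz":0,"ax":0,"ay":0,"az":0}]}}

```text
t: 39.62
eef_pos: [0.3963, -0.4343, 0.2167]
eef_rot: [0.002, 1.0, 0.016, 0.004]
force: [-0.1, 0.5, 0.1]
finger_gap: 0.0006
```

```bash
python3 chk.py .064 -.25 -.16;python3 chk.py .076 -.172 -.1; python3 chk.py .061 -.13 -.074; python3 - <<'E'
from h import *
a=np.load("top0.npz"); f,W,c=cam("top"); np.savez("topf.npz",f=f,W=W)
def box(x0,y0,x1,y1):
    m=np.zeros((384,512),bool); m[int(y0/1.5):int(y1/1.5),int(x0/1.5):int(x1/1.5)]=1; return m
for nm,b in (("mug",(230,165,310,238)),("jug",(455,230,520,290)),("black",(280,380,340,440))):
    o=[np.nanmedian(X[box(*b)&(X[...,2]>.03)&(X[...,2]<.115)],0).round(4) for X in(a["W"],W)]; print(nm,*o)
save(f,"final.png",(120,100,420,300),2.5)
E
```

```text
top 548 [ 467.6 -190.1   46.8   61.9   88.7] min [ 0.4362 -0.2134  0.0598] max [ 0.4985 -0.1667  0.0685] zmed 0.0642
scene 177 [ 467.3 -198.3   64.3   35.5    2.1] min [ 0.435  -0.2157  0.0606] max [ 0.499  -0.1797  0.0679] zmed 0.0646
top 839 [ 448.3 -143.2   97.9   44.5    0.6] min [ 0.3994 -0.1659  0.0717] max [ 0.4971 -0.1209  0.0805] zmed 0.0763
scene 479 [ 448.7 -144.    99.7   47.5    1.1] min [ 0.3987 -0.1685  0.0715] max [ 0.4984 -0.1208  0.079 ] zmed 0.0764
top 1180 [431.5 -98.2  48.3 130.3  89.9] min [ 0.3664 -0.1223  0.0566] max [ 0.4967 -0.074   0.0654] zmed 0.061
scene 761 [ 4.320e+02 -1.018e+02  1.311e+02  5.540e+01  1.000e-01] min [ 0.3664 -0.1295  0.0566] max [ 0.4976 -0.0741  0.0654] zmed 0.0615
mug [0.6803 0.1592 0.0787] [0.6797 0.159  0.0776]
jug [ 0.5734 -0.182   0.0798] [ 0.5733 -0.1817  0.0792]
black [0.3521 0.1008 0.0479] [0.3521 0.1007 0.0478]
```

View pics/final.png

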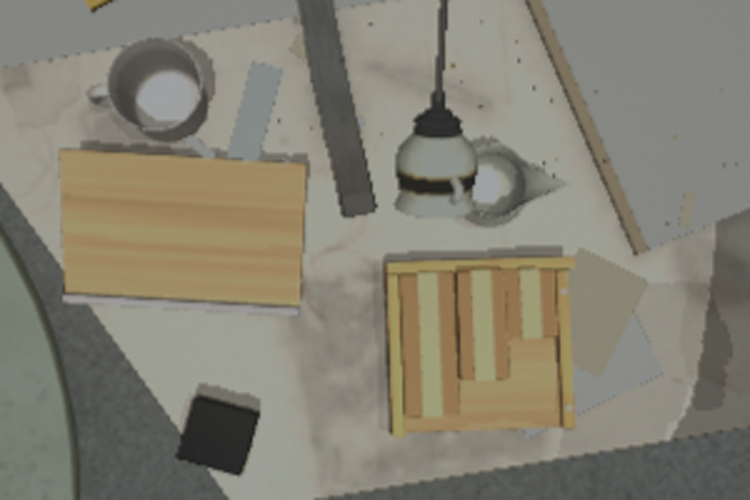

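The final top view shows all three cartons upright and flush: long at (428,345), middle at (483,325), short at (532,303). The mug, jug and black carton have not moved, and the arm is clear. I'll hand the job in.

```bash
python3 -c "
from cell import arm
print(arm.finish_job())"
```

```text
the job is handed in; nothing more can be done
None
```

All three cartons are in the tray, upright and side by side, placed in the order asked: long in the corner, middle against it, short against that one inside the low stop. I pushed each one home and let go of it before fetching the next. The job was handed in at about 40 s with the arm well clear.

**Position:** The last camera check shows the cartons spanning y from -0.213 to about -0.071 m, which is their full 142 mm width with no gaps. Their back ends are at x = 0.497 to 0.4985 m, with the back fence at about 0.498 m. The 1–2 mm spread is within camera noise and the tray's small skew. Each back-fence push met firm resistance of 9–18 N.

**Bystanders:** The jug, mug and black look-alike measure within about 1 mm of where they started.

**Side push on the middle carton:** On the first try a finger knuckle caught on the carton's top edge, with about 53 N upward at the wrist. That is under the 120 N wrist limit, but I can't tell whether it counts against the 40 N limit on the gripper's body. I backed off, turned the tool 90° and repeated the push cleanly, and the carton stayed upright.

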